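# Light the ring for its catalogue photo

### The arm

A 6-joint arm with a two-finger parallel gripper is mounted at the origin on the work surface. World frame = base frame: x ahead of the robot, y to its left, z up, the work surface at z = 0. Lengths are in m, angles in degrees, forces in N, time in s.
With the tool pointing down it reaches from about 0.375 to 0.925 m from the base axis. Payload 5.7 kg.
Tool frame: the origin (TCP) lies at the very end of the fingers, on their centre line; the grasp point (between the pads) lies 19 mm behind it; y points along the fingers, x is the direction in which the jaws open and shut, and the axes are right-handed (so a half turn about y gives the same grasp; the last joint's range is limited). The gripper opens to 88 mm and grips with 3 to 60 N. Pads are 20 mm wide; open, the fingers measure 115 mm over their backs; the gripper's body (75 mm by 178 mm) begins 61 mm behind the grasp point.
Start: joints at [-80.907, 20.558, 86.54, -0, 72.909, -6.595], TCP at [0.162, -0.578, 0.223] pointing down, gripper open.
Joint ranges: [-170.27, 170.27], [-57.76, 135], [12.27, 136.19], [-55.21, 235.2], [11.17, 155.16], [-170.74, 170.74]. Speed limits (degrees/s): [136.94, 136.94, 180, 180, 180, 180].

### API

Orientations are given as a 3x3 rotation matrix whose columns are the frame's x, y, z axes.
In Python, from rig import telemetry, cams, robot gives the robot as it stands.
- The arm moves only by the tool jog_arm, never from a script. Its argument "motion" is a list of rows, each an object with "offset": the shift along the world's x, y, z in m, a list of three; "roll": the turn about the world's z in degrees. A call has 1 to 8 rows; each row shifts and turns the pose as measured when the row begins; what a row does not reach is not made up. A row lasts 1/10 s, in which the tool goes at most 50 mm and 8.59 degrees, less where a joint would pass 70% of its speed; a pose out of reach is approached as far as the arm can. A call is refused whole if a number of a shift passes 0.05 or a number of a turn 8.59, either way. A call with a gripper value outside its range is refused whole. "grip" is the closure, from 0 (fully open) to 1 (shut), set as the call begins (left out, the last holds). The fingers move at their own pace and stop on an object; "grip_force" is the grip in N (left out, the last holds). Time passes only in rows, so rows that do not move let the fingers close. It gives the time, the measured TCP pose, the force and the opening at its end, in the units of the state.
- telemetry.state(): the state, without advancing time (a new reading comes with each control period).
- cams.get_image(name): name is "scene" or "top" or "wrist"; returns the picture (384x512x3 uint8, red, green, blue); there is no depth.
- cams.camera_model(name): a dict with "fx", "fy", "cx", "cy" (pixels), "rvec" (rotation vector, rad) and "tvec" (3), from world to camera coordinates, as OpenCV has them; the wrist camera has in their place "tool_from_camera" (4x4, takes a point from camera to tool coordinates, whose origin is the TCP and whose axes are the tool frame's). Camera axes: x right, y down, z forward; pixel columns grow to the right and rows downward; lengths in m; the calibration is good to about 2 mm. The wrist camera is an equidistant fisheye: a pixel r from the principal point sees the ray r / f radians off the axis. A picture is of the moment at which its call begins: read the wrist's pose just before it. camera_model takes no time and is no camera call.
- robot.finish_job(): hands the job in, once; it reports no verdict.
Trained networks look in the newest picture that a camera, given by its name, has taken for a name from the list of things; names that differ only in an ending like _2 or _b are one class to them, and where a whole thing is asked for, a point or a joint stands for the part that bears it (a point fixed in the world has none). Each returns a list of dicts, best first, with "conf" (0 to 1); they miss things now and then, are a little off and sometimes report something else, mostly with a low value. They report only what shows in the picture. A call takes as long as a camera call. They do not tell look-alikes from the thing itself.
- cams.find_in(target, camera): "location" ([row, column] in pixels, amid what is visible of it).
The state is a dict: "t": time; "joints": joint angles; "joint_vel": joint speeds; "effort": joint torques, N m; "tool_pos": TCP position; "tcp_rot": TCP orientation; "wrist_force": force on the tool from outside, world axes, zero at the start; "moment": the same for the moment, N m; "gripper_width": opening from 0.0 (shut) to 1.0 (fully open).
Only numpy, scipy, OpenCV 4.12 (cv2) and the standard library are available. Lean on these libraries where they do the work, as an engineer would, in place of code of your own. Each camera call takes 0.05 s, during which the arm holds its last target.

### The job

Set up the catalogue photo of the ring: take the black velvet backdrop board out of the rack, stand it fully home in the slot of the photo stand behind the ring, and let go of it. Then pick up the hand light by its handle, carry it over the bangle stand and stop with its lit face (its underside) level and centred over the ring, about 30 mm above the stone, the light's length parallel to the backdrop. Finish while holding it there, still and touching nothing; leave the ring, the cream board, the bangle stand and the phone undisturbed.

Things in the scene. Friction and masses are not known exactly. Their poses are not given: they have to be found in the camera images.
- photo_stand: Photo stand, fixed: white plinth 12 mm thick reaching from x = -40 to +110 mm and y = -95 to +95 mm in its own frame, with a wooden slot block 40 mm (x) by 150 mm (y), 40 mm high, at its robot-side edge, centred at x = -60 mm, y = 0. Origin on the counter under the ring area; x points away from the slot block to the phone, y along the slot, z up.
- slot_mouth (a point): Centre of the slot's mouth, on top of the slot block, 40 mm above the counter; axes as the photo stand: the slot runs along y. The slot is 10.5 mm wide (x) by 114 mm long (y) by 30 mm deep, its floor 10 mm above the counter, its rim bevelled by 3 mm.
- ring_holder: Small blue velvet ring holder with a gold foot, loose, 120 g, 40 x 40 x 40 mm, standing on the photo stand's plinth with its underside 12 mm above the counter; a gold ring with a pale stone stands upright in it. Origin at the centre of its underside, z up.
- ring_top (a point): Top of the ring's stone, 57 mm above the underside of the ring holder, on its centre line (about 69 mm above the counter); the ring stands 55 to 75 mm in front of the slot's middle line. z up.
- board_rack: Wooden rack for backdrop boards, fixed, 135 mm (x) by 150 mm (y), 40 mm high, with two slots along its own y, at x = -37.5 and +37.5 mm, each 11 mm wide, 30 mm deep, floor 10 mm above the counter. Origin at the centre of its underside, z up. Either board may stand in either slot.
- black_board: The black backdrop board as a body (see black_board_center); origin at the centre of its lower edge.
- black_board_center (a point): Centre of the black velvet backdrop board with gilt edges, 90 g: a slab 8 mm thick (its x), 110 mm wide (its y), 120 mm high (its z); both faces alike. In the rack it stands upright, its lower edge 10 mm and its top edge 130 mm above the counter; so also when fully home in the slot of the photo stand.
- cream_board_center (a point): Centre of the cream backdrop board, the same size as the black one, which stays in the rack's other slot, 75 mm from the black one (middle to middle).
- lamp: The hand light as a body, lying on the counter on its lit face, about 170 g: x along its length from handle to panel, z up. Panel (LED head) 90 mm (x) by 60 mm (y) by 16 mm thick, from x = 0 to 90 mm; battery handle, a bar 24 mm wide (y) by 24 mm high by 90 mm long, from x = -90 mm to 0. Both undersides are in one plane. Origin on the underside where handle and panel meet.
- lamp_grip (a point): Middle of the handle's section (12 mm above the underside), at x = -40 mm along the hand light; the place to grip. Its balance point is about 16 mm nearer to the panel. Axes as the hand light.
- lamp_face (a point): Centre of the lit face, on the underside of the hand light's panel, at x = +45 mm: 85 mm from lamp_grip along the hand light's x and 12 mm lower. Axes as the hand light.
- bangle_stand: T-bar stand with gold bangles on a black velvet roll, loose, 0.9 kg: roll 220 mm long along its own x, up to 70 mm across with the bangles, its top 144 mm above the counter; foot 170 x 80 mm. It stands between the rack and light on one side and the photo stand on the other. Origin at the centre of its underside.
- phone: Phone held level-ways in a small clamp stand, loose, 0.45 kg, 150 mm wide (y), 114 mm high, foot 84 mm across; it stands beyond the ring, looking at it. Origin at the centre of its foot's underside.
Not all that is in view belongs to the job. What is shaped like the black_board but red is not meant.

How it is judged (in metres and radians):
On the way, in this order (a step that is already met when the one before it is completed fails the run):
1. the black board stands fully home in the slot of the photo stand and is let go, the hand light still lying in its place (z of black_board_center in the frame of photo_stand below 0.074 m and x of black_board_center in the frame of photo_stand between -0.07 and -0.05 m and y of black_board_center in the frame of photo_stand between -0.007 and 0.007 m and angle between black_board_center's own z axis and vertical below 0.13 rad and contact force between the fingers and black_board below 0.1 N and distance of lamp_grip from where it was at the start of the episode below 0.04 m), for 0.2 s.
2. the hand light passes over the bangle stand's line, higher than the bangles (height (world z) of lamp_face above 0.14 m and y of lamp_face in the frame of bangle_stand between -0.06 and 0.06 m).
At the end, for the whole second after the job is handed in: The hand light is gripped, still, touching nothing else; its lit face is centred within 12 mm of the stone, 15 to 45 mm above it, level within 8 degrees, parallel to the slot within 8.5 degrees. The black board, let go, stands within 4 mm of the slot's floor, upright within 7 degrees (horizontal distance between lamp_face and ring_top below 0.012 m and z of lamp_face in the frame of ring_top between 0.015 and 0.045 m and angle between lamp_face's own z axis and vertical below 0.14 rad and angle between the x axis of lamp_face and the y axis of photo_stand, either way round below 0.15 rad and contact force between the fingers and lamp above 1 N and linear speed of lamp below 0.02 m/s and contact force between lamp and ring_holder below 0.1 N and contact force between each of lamp, the arm, the fingers and black_board below 0.1 N and contact force between lamp and photo_stand below 0.1 N and contact force between lamp and phone below 0.1 N and contact force between lamp and bangle_stand below 0.1 N and z of black_board_center in the frame of photo_stand below 0.074 m and x of black_board_center in the frame of photo_stand between -0.07 and -0.05 m and y of black_board_center in the frame of photo_stand between -0.007 and 0.007 m and angle between black_board_center's own z axis and vertical below 0.13 rad); the arm keeps its last pose, push and grip.
It fails at once if the ring holder is shifted by more than 8 mm or tipped (distance of ring_top from where it was at the start of the episode above 0.008 m or angle between ring_top's own z axis and vertical above 0.15 rad).
It fails at once if the hand light touches the ring or its holder (contact force between lamp and ring_holder above 0.3 N).
It fails at once if the cream board is disturbed (its centre moved by more than 15 mm) (distance of cream_board_center from where it was at the start of the episode above 0.015 m).
It fails at once if the bangle stand is shifted by more than 15 mm or tipped (distance of bangle_stand from where it was at the start of the episode above 0.015 m or angle between bangle_stand's own z axis and vertical above 0.15 rad).
It fails at once if the phone is shifted by more than 15 mm or tipped (distance of phone from where it was at the start of the episode above 0.015 m or angle between phone's own z axis and vertical above 0.15 rad).
It also fails if it takes over 72 s, if anything falls off the work surface, if the arm or the gripper's body presses on something with over 40 N, if the wrist force passes 120 N, or if a joint passes its speed limit or range.

## Working session

There is one attempt and no reset: what is moved stays moved. The work goes in short steps, Python scripts to look and compute and a tool call to move; the robot and the scene stay as the last step left them, time stands still between calls to the robot, and variables do not carry over. Pictures are saved under pics/ and viewed, and the job is handed in when it is done.

Besides the shell and the picture viewer there is one more tool, called after "Emit:" as a command line: name --argument value ..., lists and objects as JSON in quotes. jog_arm: Moves the arm, as the interface text tells. Its arguments: {"type":"object","properties":{"motion":{"type":"array","items":{"type":"object","properties":{"offset":{"type":"array","items":{"type":"number"}},"roll":{"type":"number"}}}},"grip":{"type":"number"},"grip_force":{"type":"number"}},"required":["motion"]}

```bash
ls; mkdir -p pics; python3 - <<'E'
from rig import telemetry, cams, robot
import cv2
s=telemetry.state(); print(s)
for n in ["scene","top","wrist"]:
    im=cams.get_image(n); cv2.imwrite(f"pics/{n}0.png",cv2.cvtColor(im,cv2.COLOR_RGB2BGR)); print(n,cams.camera_model(n))
    for t in ["black_board_center","cream_board_center","lamp","slot_mouth","ring_top","bangle_stand","phone","board_rack","photo_stand","lamp_grip","lamp_face"]:
        try: print(t,[( [round(float(x)) for x in d['location']],round(float(d['conf']),2)) for d in cams.find_in(t,n)])
        except Exception as e: print(t,e)
E
```

```text
pics
{'t': 0.0, 'joints': array([-8.09067367e+01,  2.05975516e+01,  8.65986947e+01, -1.54457788e-03,
        7.29077657e+01, -6.59557932e+00]), 'joint_vel': array([-0.05727537,  0.12730719,  0.06354157, -0.01803247, -0.04931158,
        0.00159999]), 'effort': array([ 1.61622684e-03, -5.15373409e+01, -2.70725030e+01,  6.77005271e-02,
        3.51592933e-02, -1.32868813e-04]), 'tool_pos': array([ 0.162113  , -0.57696986,  0.22181552]), 'tcp_rot': array([[ 2.70420341e-01, -3.12345165e-04,  9.62742303e-01],
       [-9.62740659e-01,  1.78846433e-03,  2.70420459e-01],
       [-1.80629479e-03, -9.99998352e-01,  1.82929743e-04]]), 'wrist_force': array([-1.30176149,  0.28472186, -0.31922124]), 'moment': array([ 0.01629938, -0.03126348, -0.05254786]), 'gripper_width': 0.9988118515820893}
scene {'fx': 486.57285197769454, 'fy': 486.57285197769454, 'cx': 254.42877163036275, 'cy': 184.3295829535164, 'rvec': array([ 1.27581498,  1.98092426, -1.07481523]), 'tvec': array([ 0.22160357, -0.19705327,  1.72029927])}
black_board_center [([227, 355], 0.76), ([254, 411], 0.58), ([167, 173], 0.54)]
cream_bo
[... 948 characters left out ...]
 [([268, 171], 0.76)]
lamp_face [([266, 172], 0.78), ([217, 373], 0.38)]
wrist {'fx': 297.3186396354542, 'fy': 297.3186396354542, 'cx': 254.59457616951917, 'cy': 191.1277410888954, 'tool_from_camera': array([[ 9.99999292e-01,  9.63481387e-04, -6.98998141e-04,
        -1.87539040e-04],
       [ 9.50078720e-04, -2.92276260e-01,  9.56333459e-01,
        -1.63461444e-01],
       [ 7.17108925e-04, -9.56333446e-01, -2.92276968e-01,
         8.03835833e-02],
       [ 0.00000000e+00,  0.00000000e+00,  0.00000000e+00,
         1.00000000e+00]])}
black_board_center []
cream_board_center []
lamp []
slot_mouth []
ring_top []
bangle_stand []
phone []
board_rack []
photo_stand []
lamp_grip []
lamp_face []
```

```bash
python3 - <<'E'
import cv2
for n in ["scene","top"]:
    im=cv2.imread(f"pics/{n}0.png"); cv2.imwrite(f"pics/{n}0b.png",cv2.resize(im,(800,600),interpolation=cv2.INTER_CUBIC))
E
```

```text
(no output)
```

View pics/top0.png

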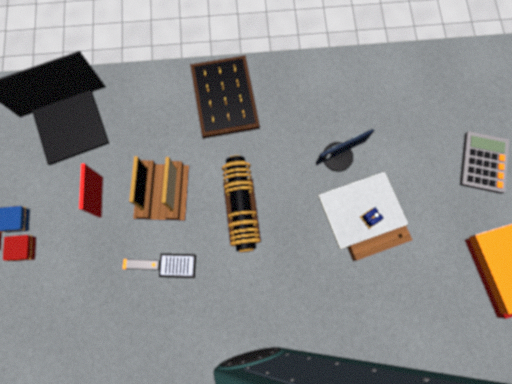

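View pics/scene0.png

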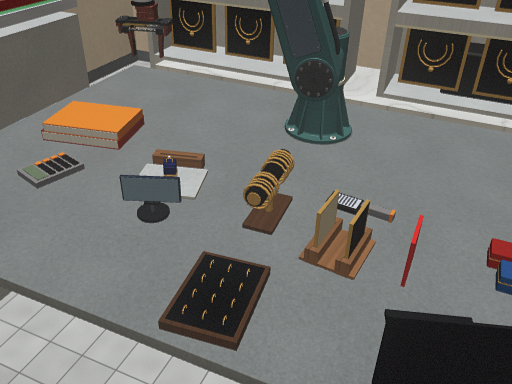

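View pics/wrist0.png

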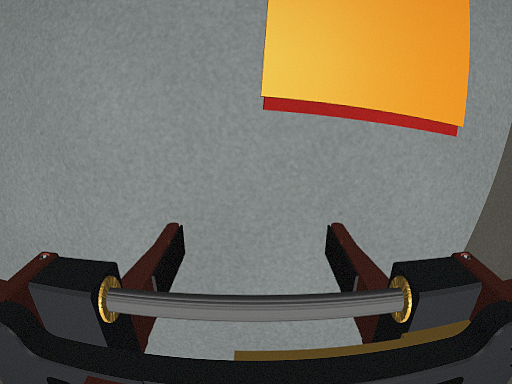

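The top view shows the black board in the rack's slot at about (138,183), the cream board at (171,183), a red look-alike at (91,190) and a black laptop at (70,110). The hand light is at (165,265), the bangle stand at (240,205) and the ring at (372,216). I'll enlarge these before measuring.

```bash
cat > h.py <<'E'
import numpy as np, cv2
from rig import telemetry, cams, robot
def cm(n):
    m=cams.camera_model(n); K=np.array([[m['fx'],0,m['cx']],[0,m['fy'],m['cy']],[0,0,1.]])
    return K,np.array(m['rvec']),np.array(m['tvec'])
def at_z(n,u,v,z):
    K,r,t=cm(n); R=cv2.Rodrigues(r)[0]; d=R.T@np.linalg.inv(K)@np.array([u,v,1.]); c=-R.T@t
    return c+d*(z-c[2])/d[2]
def proj(n,P):
    K,r,t=cm(n); return cv2.projectPoints(np.array(P,float).reshape(-1,1,3),r,t,K,None)[0].reshape(-1,2)
def crop(src,dst,x0,y0,w,h,s):
    im=cv2.imread(src)[y0:y0+h,x0:x0+w]; cv2.imwrite(dst,cv2.resize(im,None,fx=s,fy=s,interpolation=cv2.INTER_CUBIC))
E
python3 - <<'E'
from h import *
crop("pics/top0.png","pics/c1.png",70,140,140,150,5) if 0 else crop("pics/top0.png","pics/c1.png",70,145,150,145,4)
crop("pics/top0.png","pics/c2.png",300,120,130,145,4)
crop("pics/scene0.png","pics/c3.png",290,180,120,100,6)
crop("pics/scene0.png","pics/c4.png",110,140,110,90,6)
for n,u,v in [("top",138,185),("top",372,216),("top",165,265),("top",240,205)]: print(at_z(n,u,v,0.03))
for n in("top","scene"):
  K,r,t=cm(n); R=cv2.Rodrigues(r)[0]; print(n,-R.T@t)
E
```

```text
[0.63733563 0.29914511 0.03      ]
[ 0.506257   -0.29205313  0.03      ]
[0.42718249 0.23561346 0.03      ]
[0.56252555 0.03948632 0.03      ]
top [0.36031748 0.02502924 1.00424604]
scene [1.52479092 0.40972646 0.74465066]
```

View pics/c1.png

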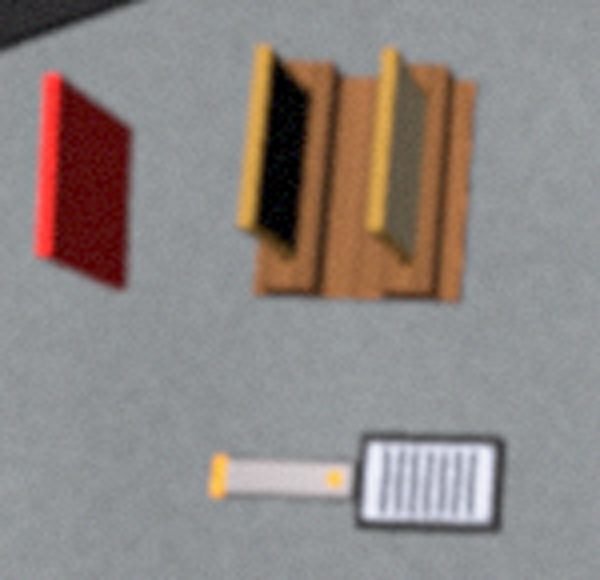

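View pics/c2.png

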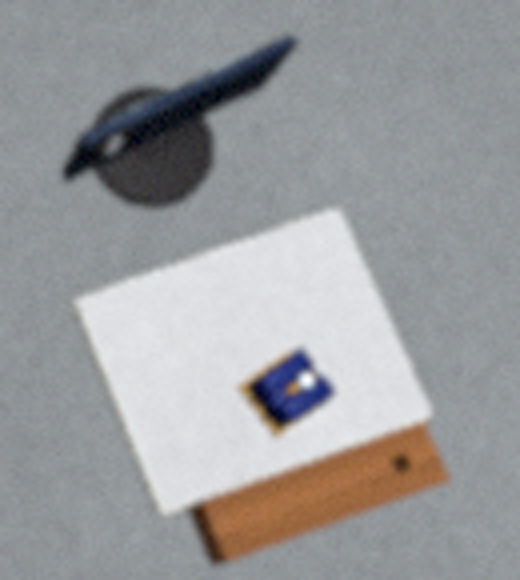

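View pics/c3.png

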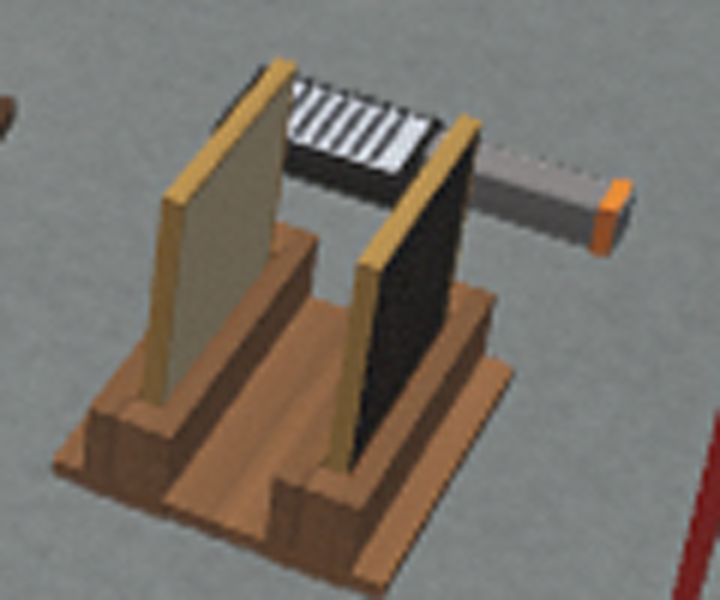

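View pics/c4.png

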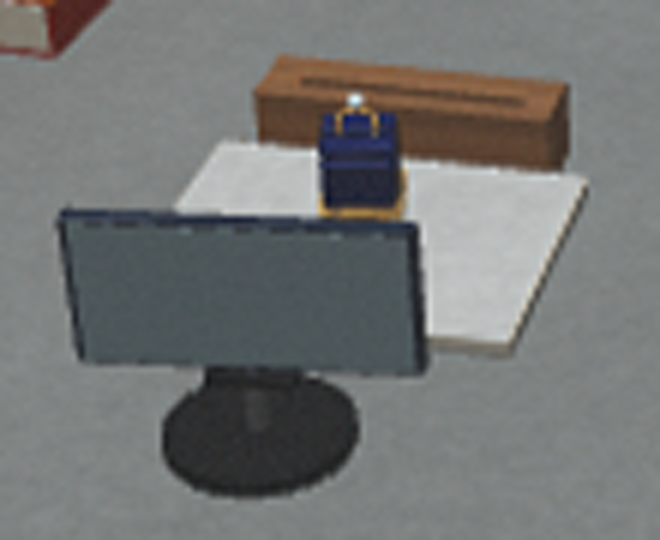

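```bash
cat > fit.py <<'E'
from h import *
from scipy.optimize import least_squares
def off(pts,x0,y0,s): return np.array([[x0+p[0]/s-0.0,y0+p[1]/s] for p in pts])
def fit(obs,p0):
    # obs: list of (cam, Nx3 model pts, Nx2 pix)
    def w(p,M):
        c,s=np.cos(p[2]),np.sin(p[2]); M=np.array(M,float)
        return np.c_[p[0]+c*M[:,0]-s*M[:,1],p[1]+s*M[:,0]+c*M[:,1],M[:,2]]
    f=lambda p: np.concatenate([(proj(n,w(p,M))-px).ravel() for n,M,px in obs])
    r=least_squares(f,p0,loss='soft_l1'); return r.x,f(r.x).reshape(-1,2)
E
cat > m1.py <<'E'
from fit import *
np.set_printoptions(precision=4,suppress=True)
c1=lambda P:off(P,70,145,4); c2=lambda P:off(P,300,120,4); c3=lambda P:off(P,290,180,6); c4=lambda P:off(P,110,140,6)
obs=[("top",[[.11,.095,.012],[.11,-.095,.012],[-.04,-.095,.012],[-.04,.095,.012],[-.08,-.075,.04]],c2([[78,300],[340,208],[432,413],[165,513],[448,482]])),
("scene",[[-.04,.095,.012],[.11,.095,.012],[-.08,-.075,.04],[-.08,.075,.04],[-.04,-.075,.04],[-.04,.075,.04],[-.06,-.057,.04],[-.06,.057,.04]],c4([[587,178],[512,345],[280,55],[570,85],[255,93],[560,122],[301,80],[525,103]]))]
p,r=fit(obs,[.5,-.3,-.3]); print("stand",p,np.degrees(p[2])); print(r)
print("slot", p[:2]+(-.06)*np.array([np.cos(p[2]),np.sin(p[2])]))
obs=[("top",[[-.004,.055,.13],[.004,.055,.13],[.004,-.055,.13],[-.004,-.055,.13]],c1([[240,230],[255,232],[272,47],[256,44]])),
("scene",[[-.004,.055,.13],[.004,.055,.13],[.004,-.055,.13],[-.004,-.055,.13]],c3([[482,122],[460,115],[357,262],[382,270]]))]
p,r=fit(obs,[.63,.3,3.1]); print("black",p,np.degrees(p[2])); print(r)
obs=[("top",[[-.004,.055,.13],[.004,.055,.13],[.004,-.055,.13],[-.004,-.055,.13]],c1([[367,231],[383,235],[400,50],[385,47]])),
("scene",[[-.004,.055,.13],[.004,.055,.13],[.004,-.055,.13],[-.004,-.055,.13]],c3([[298,63],[275,58],[162,196],[187,202]]))]
p,r=fit(obs,[.63,.2,3.1]); print("cream",p,np.degrees(p[2])); print(r)
# lamp
obs=[("top",[[0,.03,.016],[.09,.03,.016],[.09,-.03,.016],[0,-.03,.016],[-.09,.012,.024],[-.09,-.012,.024]],c1([[364,433],[503,436],[498,530],[357,525],[214,455],[211,497]])),
("scene",[[-.09,-.012,.024],[-.09,.012,.024],[0,.03,.016]],c3([[632,180],[607,178],[412,178]])),]
obs=obs[:1]
p,r=fit(obs,[.42,.23,-1.6]); print("lamp",p,np.degrees(p[2])); print(r)
for z in(.069,): print("ring",at_z("top",*c2([[305,380]])[0],z), at_z("scene",*c4([[355,100]])[0],z))
E
python3 m1.py
```

```text
stand [ 0.4954 -0.2844  0.2485] 14.236263497672356
[[-1.853  -1.0085]
 [-0.5592 -0.7107]
 [-0.1011  1.0092]
 [-2.0905  0.2089]
 [-0.39   -0.197 ]
 [ 0.2445 -0.858 ]
 [-0.8017 -1.2268]
 [ 0.039  -0.5063]
 [-0.4095 -0.6615]
 [-0.263  -0.6493]
 [-2.151  -0.4416]
 [ 0.0724 -1.027 ]
 [-0.4706 -1.105 ]]
slot [ 0.4373 -0.2992]
black [0.6243 0.2844 1.472 ] 84.33830011481008
[[ 1.8128 -0.3225]
 [-5.4004 -0.8749]
 [-5.4814 -0.0373]
 [ 1.8855  0.7601]
 [-3.4768 -1.8158]
 [ 3.5729  0.367 ]
 [ 4.4122  0.7574]
 [-3.3544 -1.7508]]
cream [0.6164 0.2091 1.4607] 83.69046355313708
[[ 2.5804  0.1029]
 [-4.8855 -0.988 ]
 [-5.3479 -0.1952]
 [ 1.7715  0.6386]
 [-3.5592 -1.3239]
 [ 3.4646  0.4896]
 [ 3.526   0.7612]
 [-4.0167 -1.3663]]
lamp [ 0.4296  0.2516 -1.6741] -95.91786919243201
[[-0.3067 -0.4924]
 [ 0.5467 -0.5013]
 [ 0.5078  0.3585]
 [-0.3609  0.8339]
 [-0.0576  0.2715]
 [-0.2481 -0.4346]]
ring [ 0.502 -0.29   0.069] [ 0.5063 -0.2861  0.069 ]
```

Emit:
jog_arm --motion '[{"offset": [0.036,0.034,0.004]},{"offset": [0.036,0.034,0.004]},{"offset": [0.036,0.034,0.004]},{"offset": [0.036,0.034,0.004]},{"offset": [0.036,0.034,0.004]},{"offset": [0.036,0.034,0.004]},{"offset": [0.036,0.034,0.004]},{"offset": [0.036,0.034,0.0]}]' --grip 0.5

```text
validation failed for argument at $.mo...
```

```bash
cat >> h.py <<'E'
def wshot(name):
    import pickle
    s=telemetry.state(); im=cams.get_image("wrist"); cv2.imwrite(f"pics/{name}.png",cv2.cvtColor(im,cv2.COLOR_RGB2BGR))
    pickle.dump((s['tool_pos'],s['tcp_rot']),open(f"pics/{name}.pkl","wb")); print("t",s['t'],s['tool_pos'],np.degrees(np.arctan2(s['tcp_rot'][1,0],s['tcp_rot'][0,0])),s['gripper_width'])
def wcam(name):
    import pickle
    p,R=pickle.load(open(f"pics/{name}.pkl","rb")); m=cams.camera_model("wrist"); T=m['tool_from_camera']
    return R@T[:3,:3], R@T[:3,3]+p, m
def wproj(name,P):
    R,c,m=wcam(name); q=(np.array(P,float).reshape(-1,3)-c)@R
    rho=np.hypot(q[:,0],q[:,1]); th=np.arctan2(rho,q[:,2]); return np.c_[m['cx']+m['fx']*th*q[:,0]/rho, m['cy']+m['fy']*th*q[:,1]/rho]
def wat_z(name,u,v,z):
    R,c,m=wcam(name); a=np.array([(u-m['cx'])/m['fx'],(v-m['cy'])/m['fy']]); th=np.hypot(*a)+1e-12
    d=R@np.array([np.sin(th)*a[0]/th,np.sin(th)*a[1]/th,np.cos(th)]); return c+d*(z-c[2])/d[2]
E
python3 - <<'E'
from h import *
wshot("w1")
E
```

```text
t 1.8 [ 0.16222009 -0.57760452  0.22260078] -74.31233847606914 1.0021127733002377
```

View pics/w1.png

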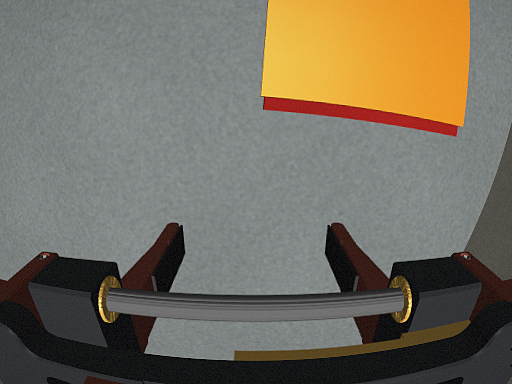

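The call was refused and the arm hasn't moved, as the picture confirms. I'll try again with the roll given.

Emit:
jog_arm --motion '[{"offset": [0.036,0.034,0.004],"roll": 0},{"offset": [0.036,0.034,0.004],"roll": 0},{"offset": [0.036,0.034,0.004],"roll": 0},{"offset": [0.036,0.034,0.004],"roll": 0},{"offset": [0.036,0.034,0.004],"roll": 0},{"offset": [0.036,0.034,0.004],"roll": 0},{"offset": [0.036,0.034,0.004],"roll": 0},{"offset": [0.036,0.034,0.0],"roll": 0}]' --grip 0.5 --grip_force 20

```text
t: 2.65
tool_pos: [0.45, -0.3057, 0.252]
tcp_rot: [[0.259, 0.002, 0.966], [-0.966, -0.006, 0.259], [0.006, -1.0, 0.0]]
wrist_force: [0.5, -1.5, 0.0]
gripper_width: 0.504
```

```bash
python3 - <<'E'
from h import *
wshot("w2")
E
```

```text
t 2.65 [ 0.44999843 -0.30568042  0.25195087] -74.97790401712643 0.5039174716544375
```

View pics/w2.png

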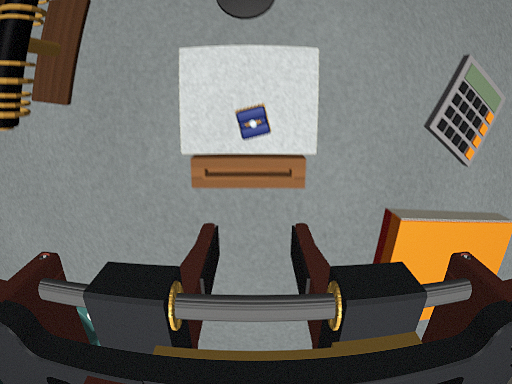

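The wrist picture shows the slot at about (248,172), the plinth, and the ring stone at (253,123). I'll crop in to measure them.

```bash
python3 - <<'E'
from h import *
crop("pics/w2.png","pics/w2c.png",170,35,160,160,5) if 0 else crop("pics/w2.png","pics/w2c.png",175,40,150,150,4)
crop("pics/w2.png","pics/w2d.png",185,145,130,50,6)
E
```

```text
(no output)
```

View pics/w2c.png

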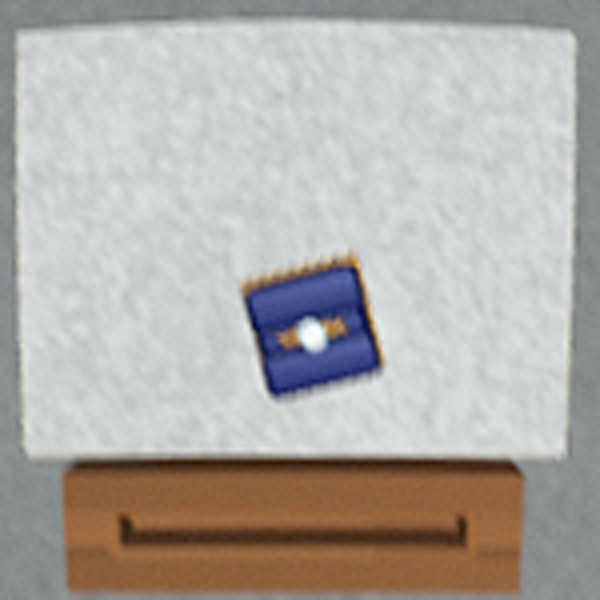

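View pics/w2d.png

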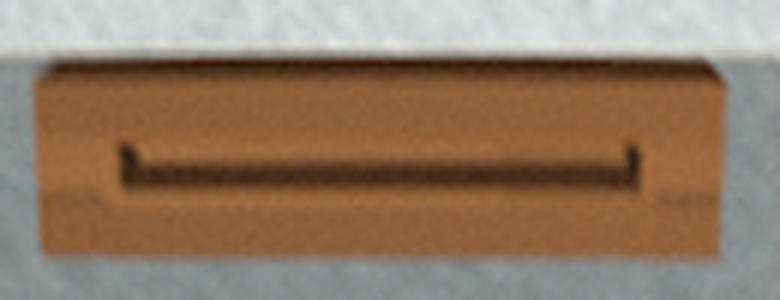

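```bash
cat > m2.py <<'E'
from fit import *
import fit as F
np.set_printoptions(precision=4,suppress=True)
F.proj=lambda n,P:(wproj(n,P) if n[0]=='w' else proj(n,P))
def run(sets,p0):
    p,r=F.fit(sets,p0); return p,r
if __name__=="__main__":
    B=[[-.04,.075,.04],[-.04,-.075,.04],[-.08,.075,.04],[-.08,-.075,.04]]; b=off([[35,80],[725,82],[42,256],[720,257]],185,145,6)
    S=[[-.06,.057,.037],[-.06,-.057,.037]]
    P=[[.11,.095,.012],[.11,-.095,.012],[-.04,-.095,.012],[-.04,.095,.012]]; q=off([[17,32],[575,35],[568,457],[25,457]],175,40,4)
    for sets in ([("w2",B,b)],[("w2",P,q)],[("w2",B,b),("w2",P,q)]):
        p,r=run(sets,[.495,-.284,.25]); print(p,np.degrees(p[2]),"slot",p[:2]-.06*np.array([np.cos(p[2]),np.sin(p[2])])); print(r)
    print(wat_z("w2",*off([[313,334]],175,40,4)[0],.067))
    print([wat_z("w2",185+x/6,145+(y)/6,.037) for x,y in [(121,165),(638,165)]])
E
python3 m2.py
```

```text
[ 0.4966 -0.2856  0.2589] 14.833830935846613 slot [ 0.4386 -0.301 ]
[[-0.1879 -0.0655]
 [ 0.3242 -0.2265]
 [ 0.1361  0.1043]
 [-0.2698  0.2009]]
[ 0.4966 -0.2859  0.2594] 14.864231741551022 slot [ 0.4386 -0.3013]
[[-0.3052 -0.3148]
 [ 0.6873 -1.2841]
 [-0.0695  0.7189]
 [-0.1903  0.5794]]
[ 0.4966 -0.2857  0.2586] 14.819240148006989 slot [ 0.4386 -0.3011]
[[-0.0999 -0.0542]
 [ 0.411  -0.1838]
 [ 0.2147  0.1162]
 [-0.1931  0.2406]
 [-0.3575 -0.3938]
 [ 0.6335 -1.2671]
 [-0.2045  0.7372]
 [-0.3266  0.4982]]
[ 0.5041 -0.2901  0.067 ]
[array([ 0.4241, -0.2459,  0.037 ]), array([ 0.4534, -0.3556,  0.037 ])]
```

Emit:
jog_arm --motion '[{"offset": [0.012,0.048,0.002],"roll": -3},{"offset": [0.012,0.048,0.002],"roll": -3},{"offset": [0.012,0.048,0.002],"roll": -3},{"offset": [0.012,0.048,0.002],"roll": -3},{"offset": [0.012,0.048,0.002],"roll": -3},{"offset": [0.012,0.048,0.002],"roll": -3},{"offset": [0.012,0.048,0.002],"roll": -2},{"offset": [0.012,0.048,0.002],"roll": 0}]'

```text
t: 3.5
tool_pos: [0.5506, 0.0798, 0.2686]
tcp_rot: [[-0.1, 0.008, 0.995], [-0.995, -0.007, -0.1], [0.006, -1.0, 0.009]]
wrist_force: [0.3, -0.7, -0.3]
gripper_width: 0.504
```

Emit:
jog_arm --motion '[{"offset": [0.012,0.048,0.0],"roll": 0},{"offset": [0.012,0.048,0.0],"roll": 0},{"offset": [0.012,0.048,0.0],"roll": 0},{"offset": [0.012,0.048,0.0],"roll": 0},{"offset": [0,0.01,0.0],"roll": 0},{"offset": [0,0,0.0],"roll": 0}]'

```text
t: 4.1
tool_pos: [0.5989, 0.2901, 0.2684]
tcp_rot: [[-0.094, 0.01, 0.996], [-0.996, -0.006, -0.094], [0.005, -1.0, 0.011]]
wrist_force: [-0.9, 0.1, -0.2]
gripper_width: 0.5
```

```bash
python3 - <<'E'
from h import *
wshot("w3")
E
```

```text
t 4.1 [0.59894416 0.2901176  0.26843832] -95.37119962389473 0.49975595905261483
```

View pics/w3.png

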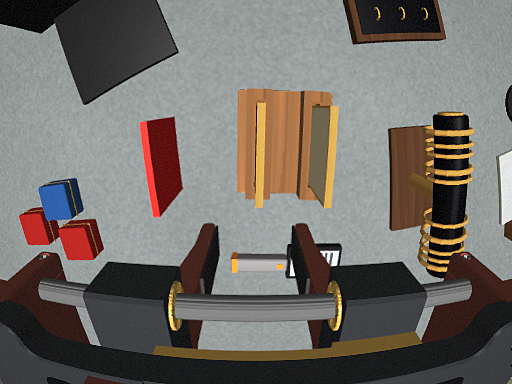

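The candidates in this view are the red board at (160,165), the cream board at (325,155), the laptop at (115,40), and the board standing edge-on at (260,155). The top and scene views both show a black face on that last one, so it's the one I want. A close crop will check it.

```bash
python3 - <<'E'
from h import *
crop("pics/w3.png","pics/w3c.png",225,80,125,140,4)
E
```

```text
(no output)
```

View pics/w3c.png

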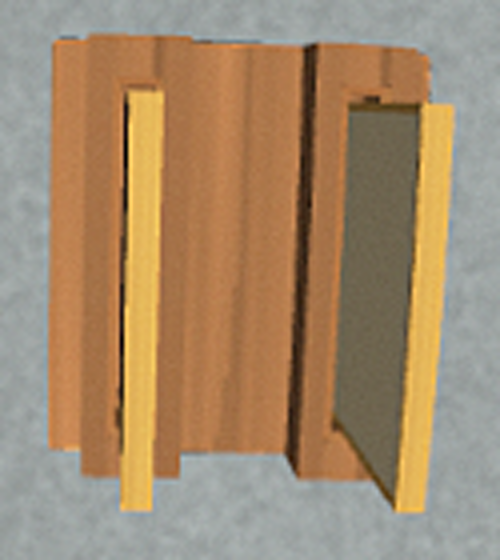

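```bash
python3 - <<'E'
from m2 import *
# yaw~84 : x axis ~ world +y (image left), y axis ~ world -x (image down)
M=[[.004,.055,.13],[-.004,.055,.13],[-.004,-.055,.13],[.004,-.055,.13]]
p,r=run([("w3",M,off([[121,511],[153,511],[164,90],[130,90]],225,80,4))],[.625,.284,1.47]); print(p,np.degrees(p[2]));print(r)
p,r=run([("w3",M,off([[396,511],[425,511],[455,104],[423,104]],225,80,4))],[.625,.21,1.47]); print(p,np.degrees(p[2]));print(r)
E
```

```text
[0.6248 0.2812 1.4585] 83.56402392149013
[[ 0.3122 -0.7906]
 [-0.282  -0.6693]
 [-0.2865  0.7121]
 [ 0.2504  0.5232]]
[0.6168 0.2062 1.4608] 83.69736473208351
[[ 0.1658 -0.249 ]
 [-0.1419 -0.2068]
 [-0.3339  0.4797]
 [ 0.2729 -0.0365]]
```

Emit:
jog_arm --motion '[{"offset": [0.026,-0.009,0.0],"roll": -1},{"offset": [0,0,-0.04],"roll": 0},{"offset": [0,0,-0.03],"roll": 0},{"offset": [0,0,0],"roll": 0}]'

```text
t: 4.55
tool_pos: [0.626, 0.2722, 0.1991]
tcp_rot: [[-0.117, 0.013, 0.993], [-0.993, -0.008, -0.117], [0.006, -1.0, 0.014]]
wrist_force: [-0.5, -0.5, -0.1]
gripper_width: 0.503
```

```bash
python3 - <<'E'
from h import *
wshot("w4")
E
```

```text
t 4.55 [0.62602865 0.27222977 0.19907168] -96.72345345945114 0.5027349802063343
```

View pics/w4.png

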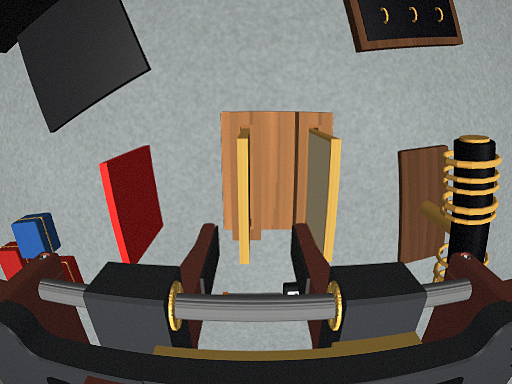

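```bash
python3 - <<'E'
from h import *
s=telemetry.state();print(s['t'],s['tool_pos'],s['joint_vel'])
crop("pics/w4.png","pics/w4c.png",210,100,150,180,3)
E
```

```text
4.6 [0.62685973 0.2725122  0.20109183] [ 0.6914846  -1.6089837  -3.25235324  0.25076254  1.10852113  0.23632066]
```

View pics/w4c.png

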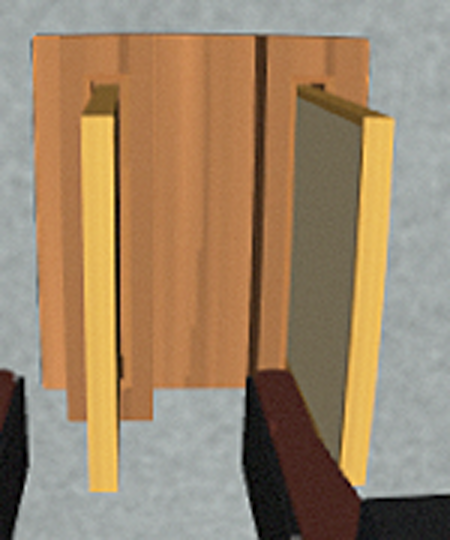

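```bash
python3 - <<'E'
from m2 import *
M=[[.004,.055,.13],[-.004,.055,.13],[-.004,-.055,.13],[.004,-.055,.13]]
p,r=run([("w4",M,off([[90,491],[118,491],[115,116],[81,116]],210,100,3))],[.625,.284,1.47]); print(p,np.degrees(p[2]));print(r)
E
```

```text
[0.6248 0.2814 1.4582] 83.54872027507822
[[ 0.2206 -0.6226]
 [-0.2252 -0.6295]
 [-0.5774  0.3901]
 [ 0.5962  0.4837]]
```

Emit:
jog_arm --motion '[{"offset": [-0.002,0.009,0],"roll": 0},{"offset": [0,0,0],"roll": 0},{"offset": [0,0,-0.02],"roll": 0},{"offset": [0,0,-0.02],"roll": 0},{"offset": [0,0,0],"roll": 0},{"offset": [0,0,0],"roll": 0}]'

```text
t: 5.2
tool_pos: [0.6298, 0.2823, 0.1721]
tcp_rot: [[-0.118, 0.03, 0.993], [-0.993, -0.003, -0.118], [-0.001, -1.0, 0.03]]
wrist_force: [-0.8, -0.1, -0.5]
gripper_width: 0.498
```

Emit:
jog_arm --motion '[{"offset": [-0.004,-0.001,-0.025],"roll": 0},{"offset": [-0.002,0,-0.025],"roll": 0},{"offset": [0,0,-0.02],"roll": 0},{"offset": [0,0,-0.005],"roll": 0},{"offset": [0,0,0],"roll": 0}]'

```text
t: 5.7
tool_pos: [0.6296, 0.2839, 0.1056]
tcp_rot: [[-0.117, 0.045, 0.992], [-0.993, 0.002, -0.117], [-0.007, -0.999, 0.044]]
wrist_force: [-0.1, -0.2, -0.2]
gripper_width: 0.501
```

Emit:
jog_arm --motion '[{"offset": [-0.004,-0.003,-0.01],"roll": 0},{"offset": [-0.002,0,-0.004],"roll": 0},{"offset": [0,0,0],"roll": 0}]'

```text
t: 6.0
tool_pos: [0.6255, 0.2815, 0.0944]
tcp_rot: [[-0.117, 0.05, 0.992], [-0.993, 0.004, -0.117], [-0.01, -0.999, 0.049]]
wrist_force: [0.1, -0.2, -0.7]
gripper_width: 0.498
```

Emit:
jog_arm --motion '[{"offset": [0,0,0],"roll": 0},{"offset": [0,0,0],"roll": 0},{"offset": [0,0,0],"roll": 0},{"offset": [0,0,0],"roll": 0},{"offset": [0,0,0],"roll": 0}]' --grip 1 --grip_force 25

```text
t: 6.5
tool_pos: [0.6265, 0.2818, 0.096]
tcp_rot: [[-0.117, 0.053, 0.992], [-0.993, 0.005, -0.117], [-0.011, -0.999, 0.052]]
wrist_force: [0.0, 1.9, -0.2]
gripper_width: 0.091
```

Emit:
jog_arm --motion '[{"offset": [0,0,0.02],"roll": 0},{"offset": [0,0,0.025],"roll": 0},{"offset": [0,0,0.03],"roll": 0},{"offset": [0,0,0.03],"roll": 0},{"offset": [0,0,0.03],"roll": 0},{"offset": [0,0,0.03],"roll": 0},{"offset": [0,0,0.02],"roll": 0},{"offset": [0,0,0.01],"roll": 0}]'

```text
t: 7.3
tool_pos: [0.6217, 0.2802, 0.2935]
tcp_rot: [[-0.117, 0.043, 0.992], [-0.993, 0.001, -0.117], [-0.006, -0.999, 0.042]]
wrist_force: [-0.0, 0.3, -2.1]
gripper_width: 0.086
```

```bash
python3 - <<'E'
from h import *
wshot("w5")
im=cams.get_image("scene"); cv2.imwrite("pics/s5.png",cv2.cvtColor(im,cv2.COLOR_RGB2BGR))
E
```

```text
t 7.3 [0.62172348 0.2801801  0.29351366] -96.73165712062145 0.08624132554185847
```

View pics/w5.png

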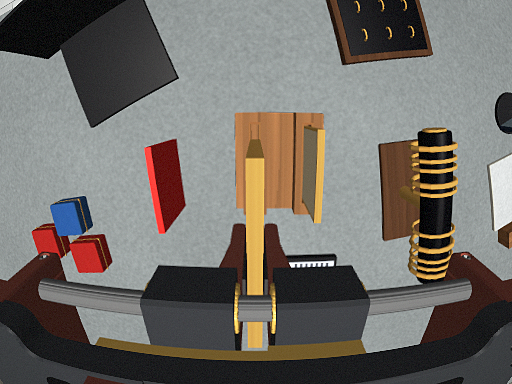

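View pics/s5.png

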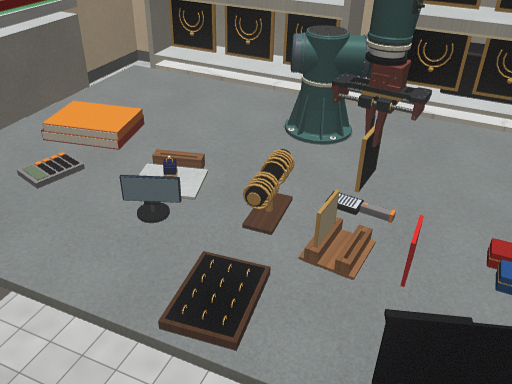

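The black board is out of the rack and hanging upright; the cream board is still in its slot. I'll measure how the board sits in the hand.

```bash
python3 - <<'E'
from h import *
crop("pics/w5.png","pics/w5c.png",205,110,100,140,5) if 0 else crop("pics/w5.png","pics/w5c.png",215,125,80,100,6)
crop("pics/s5.png","pics/s5c.png",330,70,100,130,4)
E
```

```text
(no output)
```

View pics/w5c.png

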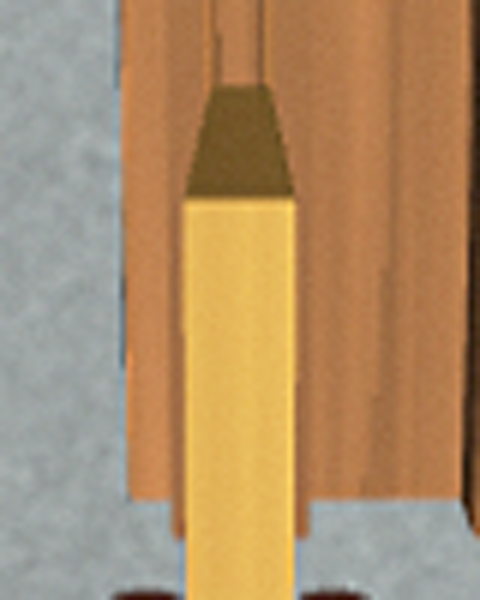

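View pics/s5c.png

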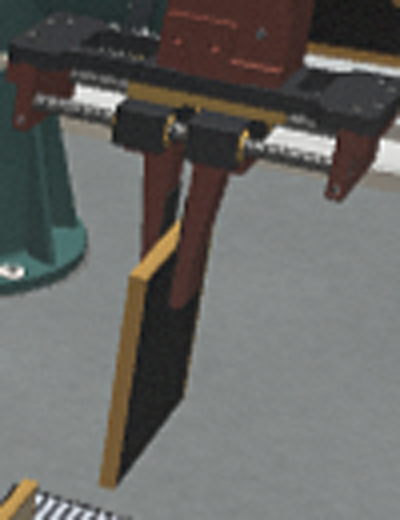

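```bash
cat > hand.py <<'E'
from m2 import *
from scipy.spatial.transform import Rotation as Ro
def tproj(P):
    m=cams.camera_model("wrist"); T=m['tool_from_camera']; q=(P-T[:3,3])@T[:3,:3]
    rho=np.hypot(q[:,0],q[:,1]); th=np.arctan2(rho,q[:,2]); return np.c_[m['cx']+m['fx']*th*q[:,0]/rho, m['cy']+m['fy']*th*q[:,1]/rho]
# tool coords of board point: width along +z(tool), up = -y(tool)
# board local (x thick, w along tool z, h up from bottom)
def pts(p):
    L=np.array([[-.004,-.12,.055],[.004,-.12,.055],[-.004,0,.055],[.004,0,.055]])
    return p[:3]+Ro.from_euler('xyz',p[3:]).apply(L)
def solve(px):
    g=np.array([0,.085,0,0.05,0,0]); W=np.array([.004,.01,.01,.05,.05,.05])
    f=lambda p:np.concatenate([(tproj(pts(p))-px).ravel(),.3*(p-g)/W])
    r=least_squares(f,g); return r.x,(tproj(pts(r.x))-px)
if __name__=="__main__":
    p,r=solve(off([[185,197],[295,197],[212,86],[272,86]],215,125,6)); print(p,np.degrees(p[3:]));print(r)
    s=telemetry.state(); R=s['tcp_rot']; print("bottom centre world",R@p[:3]+s['tool_pos'],"up",-R@Ro.from_euler('xyz',p[3:]).as_matrix()[:,1])
    # at grasp prediction
    Rg=np.array([[-0.117, 0.053, 0.992], [-0.993, 0.005, -0.117], [-0.011, -0.999, 0.052]]); print("grasp pred",Rg.T@(np.array([.6248,.2813,.01])-np.array([.6265,.2818,.096])), Rg.T@[0,0,1])
E
python3 hand.py
```

```text
[ 0.0003  0.0808 -0.005  -0.0554 -0.0009 -0.0026] [-3.1742 -0.0493 -0.1465]
[[-0.0178  0.002 ]
 [ 0.0181  0.0128]
 [ 0.2025 -0.019 ]
 [-0.2047 -0.0137]]
bottom centre world [0.6204 0.2807 0.2122] up [ 0.0121 -0.0055  0.9999]
grasp pred [ 0.0016  0.0858 -0.0061] [-0.011 -0.999  0.052]
```

Emit:
jog_arm --motion '[{"offset": [-0.008,-0.025,0.0],"roll": 5},{"offset": [-0.013,-0.041,0.0],"roll": 8},{"offset": [-0.013,-0.041,0.0],"roll": 8},{"offset": [-0.013,-0.041,0.0],"roll": 8},{"offset": [-0.013,-0.041,0.0],"roll": 8},{"offset": [-0.013,-0.041,0.0],"roll": 8},{"offset": [-0.013,-0.041,0.0],"roll": 8},{"offset": [-0.013,-0.041,0.0],"roll": 8}]'

```text
t: 8.2
tool_pos: [0.5147, -0.0302, 0.2783]
tcp_rot: [[0.827, 0.002, 0.562], [-0.562, 0.033, 0.827], [-0.017, -0.999, 0.028]]
wrist_force: [0.8, -0.3, -0.9]
gripper_width: 0.091
```

Emit:
jog_arm --motion '[{"offset": [-0.011,-0.041,0.0],"roll": 8},{"offset": [-0.011,-0.041,0.0],"roll": 8},{"offset": [-0.011,-0.041,0.0],"roll": 8},{"offset": [-0.011,-0.041,0.0],"roll": 8},{"offset": [-0.011,-0.041,0.0],"roll": 8},{"offset": [-0.01,-0.03,0.0],"roll": 6},{"offset": [-0.007,-0.015,0.0],"roll": 2},{"offset": [0,-0.005,0.0],"roll": 0}]'

```text
t: 9.0
tool_pos: [0.4315, -0.2896, 0.2648]
tcp_rot: [[0.967, -0.043, -0.25], [0.251, 0.027, 0.968], [-0.035, -0.999, 0.037]]
wrist_force: [-0.1, 0.4, -0.6]
gripper_width: 0.085
```

```bash
cat > pos.py <<'E'
from hand import *
PB=np.array([.0003,.0808,-.005]); E=[-.0554,-.0009,-.0026]
T=np.array([.4386,-.301])
def rep():
    s=telemetry.state(); R=s['tcp_rot']; b=R@PB+s['tool_pos']; B=R@Ro.from_euler('xyz',E).as_matrix()
    yaw=np.degrees(np.arctan2(B[1,0],B[0,0])); print("t",s['t'],"tool",s['tool_pos'],"bottom",b,"up",-B[:,1],"yaw",yaw,"F",s['wrist_force'])
    d=T-b[:2]; print("need d",d,"z to floor",.01-b[2],"dyaw",14.85-yaw); 
    c,sn=np.cos(.259),np.sin(.259); print("in stand frame dx,dy",c*d[0]+sn*d[1],-sn*d[0]+c*d[1])
if __name__=="__main__": rep()
E
python3 pos.py; python3 -c "
from h import *
wshot('w6')"
```

```text
t 9.0 tool [ 0.4315 -0.2896  0.2648] bottom [ 0.4296 -0.2922  0.1839] up [0.0266 0.0257 0.9993] yaw 14.581148409355654 F [-0.1201  0.4218 -0.5575]
need d [ 0.009  -0.0088] z to floor -0.17390033681513944 dyaw 0.2688515906443456
in stand frame dx,dy 0.006437666449612469 -0.010823712222440721
t 9.0 [ 0.43154252 -0.28962946  0.26479187] 14.535139957926505 0.085115387013642
```

View pics/w6.png

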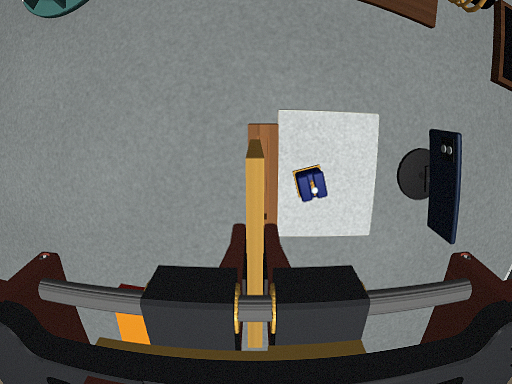

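Emit:
jog_arm --motion '[{"offset": [0.009,-0.009,0.0],"roll": 0.3},{"offset": [0,0,-0.02],"roll": 0},{"offset": [0,0,-0.03],"roll": 0},{"offset": [0,0,-0.03],"roll": 0},{"offset": [0,0,-0.02],"roll": 0},{"offset": [0,0,-0.01],"roll": 0},{"offset": [0,0,0],"roll": 0}]'

```text
t: 9.75
tool_pos: [0.4485, -0.2952, 0.1495]
tcp_rot: [[0.966, -0.039, -0.256], [0.257, 0.028, 0.966], [-0.031, -0.999, 0.037]]
wrist_force: [-0.8, 1.2, -0.9]
gripper_width: 0.088
```

```bash
python3 pos.py
```

```text
t 9.75 tool [ 0.4485 -0.2952  0.1495] bottom [ 0.4469 -0.2977  0.0686] up [0.0227 0.0252 0.9994] yaw 14.937755596617327 F [-0.7852  1.2086 -0.9266]
need d [-0.0083 -0.0033] z to floor -0.058608395328095524 dyaw -0.08775559661732757
in stand frame dx,dy -0.00885129646507866 -0.0010931614851902916
```

Emit:
jog_arm --motion '[{"offset": [-0.004,-0.002,0.0],"roll": 0},{"offset": [-0.004,-0.001,0],"roll": 0},{"offset": [0,0,-0.002],"roll": 0}]'

```text
t: 10.05
tool_pos: [0.4422, -0.2989, 0.1496]
tcp_rot: [[0.966, -0.037, -0.257], [0.258, 0.025, 0.966], [-0.029, -0.999, 0.034]]
wrist_force: [0.4, -0.3, -0.0]
gripper_width: 0.089
```

```bash
python3 pos.py; python3 - <<'E'
from h import *
wshot('w7'); crop("pics/w7.png","pics/w7c.png",200,80,130,140,5) if 0 else crop("pics/w7.png","pics/w7c.png",200,90,110,130,5)
im=cams.get_image("scene"); cv2.imwrite("pics/s7.png",cv2.cvtColor(im,cv2.COLOR_RGB2BGR)); crop("pics/s7.png","pics/s7c.png",110,70,120,130,5) if 0 else crop("pics/s7.png","pics/s7c.png",120,80,100,110,5)
E
```

```text
t 10.05 tool [ 0.4422 -0.2989  0.1496] bottom [ 0.4408 -0.3016  0.0687] up [0.0199 0.0276 0.9994] yaw 15.013439545171318 F [ 0.3651 -0.2875 -0.0412]
need d [-0.0022  0.0006] z to floor -0.05871408367446961 dyaw -0.1634395451713182
in stand frame dx,dy -0.00194692909885795 0.0011386331497584457
t 10.05 [ 0.44216679 -0.29888944  0.14961174] 14.966931752218121 0.08926304816769709
```

View pics/w7c.png

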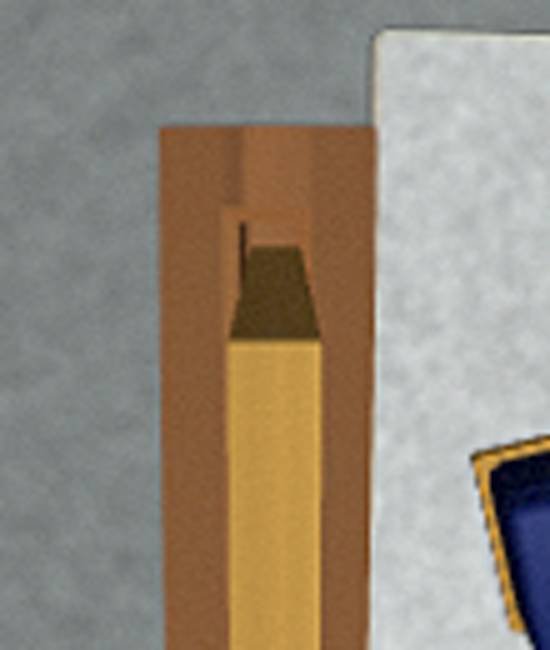

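View pics/s7c.png

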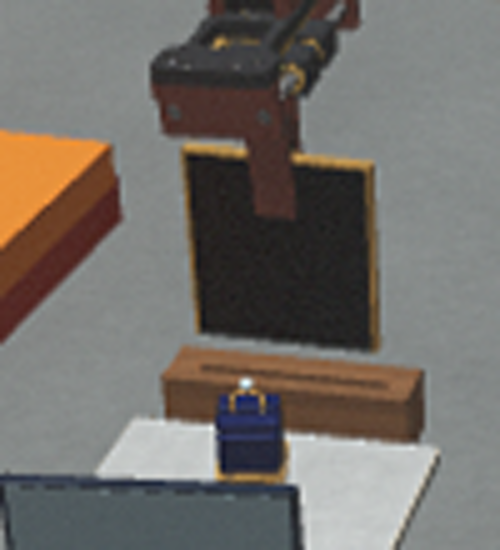

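```bash
python3 - <<'E'
from hand import *
f=lambda x,y,z:wat_z("w7",200+x/5,90+y/5,z)
c,s=np.cos(.259),np.sin(.259)
o=np.array([.4386,-.301])
def fr(P): d=P[:2]-o; return np.array([c*d[0]+s*d[1],-s*d[0]+c*d[1]])*1000
for nm,x,y,z in [("blockL",160,127,.04),("blockR",377,127,.04),("bevL",221,206,.04),("bevR",312,207,.04),("edgeL243",243,225,.037),("botL",250,246,.065),("botR",302,246,.065),("topL",228,341,.185),("topR",321,341,.185)]:
    print(nm,fr(f(x,y,z)))
p,r=solve(off([[228,341],[321,341],[250,246],[302,246]],200,90,5)); print(p,r.round(2).tolist())
p,r=run([("w7",[[-.08,.075,.04],[-.04,.075,.04],[-.06825,.060,.04],[-.05175,.06,.04],[-.04,.095,.012]],off([[160,127],[377,127],[221,206],[312,207],[375,33]],200,90,5))],[.4966,-.2857,.259]); print(p,r.round(2).tolist())
E
```

```text
blockL [-20.3277  74.3705]
blockR [19.5835 74.4766]
bevL [-9.072  59.6056]
bevR [ 7.7422 59.4887]
edgeL243 [-5.1443 55.8454]
botL [-2.6063 54.3483]
botR [ 6.157  54.3983]
topL [ 0.687  56.4206]
topR [ 8.9464 56.4817]
[ 0.0004  0.0787 -0.004  -0.0535 -0.0008 -0.0035] [[-0.05, 0.0], [0.05, 0.01], [0.36, -0.02], [-0.36, -0.01]]
[ 0.4955 -0.2875  0.2437] [[-0.03, -0.33], [0.06, 0.44], [0.26, 0.11], [-0.09, 0.26], [-0.22, -0.57]]
```

Emit:
jog_arm --motion '[{"offset": [-0.0024,-0.0006,0.0],"roll": 0},{"offset": [-0.0006,-0.0002,-0.008],"roll": 0},{"offset": [-0.0006,-0.0002,-0.008],"roll": 0},{"offset": [0,0,-0.001],"roll": 0}]'

```text
t: 10.55
tool_pos: [0.4387, -0.3006, 0.1322]
tcp_rot: [[0.966, -0.035, -0.256], [0.257, 0.024, 0.966], [-0.027, -0.999, 0.032]]
wrist_force: [-0.4, 0.4, -0.9]
gripper_width: 0.094
```

```bash
python3 pos.py; python3 - <<'E'
from h import *
wshot('w8'); crop("pics/w8.png","pics/w8c.png",200,90,110,130,5)
E
```

```text
t 10.55 tool [ 0.4387 -0.3006  0.1322] bottom [ 0.4375 -0.3034  0.0513] up [0.018  0.029  0.9994] yaw 14.959853102285791 F [-0.4071  0.4112 -0.9043]
need d [0.0011 0.0024] z to floor -0.04126919487278372 dyaw -0.10985310228579159
in stand frame dx,dy 0.0016782265413847657 0.0020177052012609695
t 10.55 [ 0.43873362 -0.30055476  0.1321655 ] 14.913066657167528 0.09418295275240948
```

View pics/w8c.png

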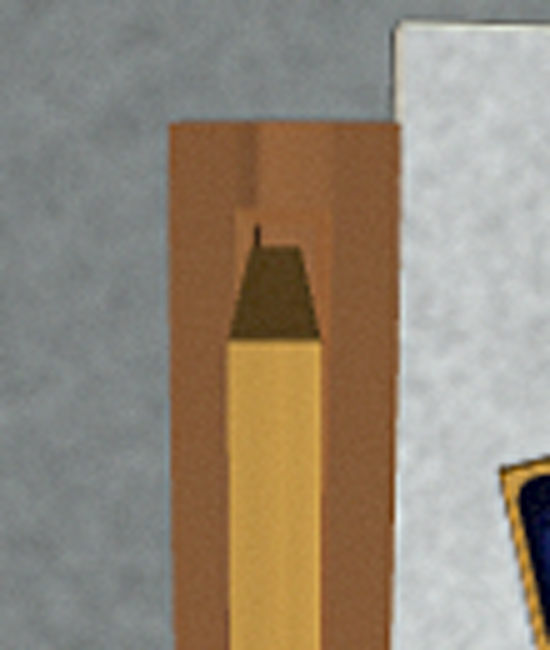

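```bash
python3 - <<'E'
from hand import *
f=lambda x,y,z:wat_z("w8",200+x/5,90+y/5,z)
c,s=np.cos(.259),np.sin(.259)
o=np.array([.4386,-.301])
def fr(P): d=P[:2]-o; return np.array([c*d[0]+s*d[1],-s*d[0]+c*d[1]])*1000
for nm,x,y,z in [("blockL",168,122,.04),("blockR",400,122,.04),("bevL",234,207,.04),("bevR",332,207,.04),("edgeL243",258,227,.037),("botL",250,246,.048),("botR",302,246,.048),("topL",228,341,.168),("topR",321,341,.168)]:
    print(nm,fr(f(x,y,z)))
E
```

```text
blockL [-20.6422  74.4736]
blockR [19.2799 74.6114]
bevL [-9.2591 59.6077]
bevR [ 7.6854 59.6863]
edgeL243 [-5.2125 55.8909]
botL [-6.1508 53.5131]
botR [ 2.593  53.5541]
topL [-3.0285 55.8413]
topR [ 5.196  55.8929]
```

Emit:
jog_arm --motion '[{"offset": [0.0004,0.0012,-0.002],"roll": 0},{"offset": [-0.0005,0,-0.009],"roll": 0},{"offset": [-0.0005,0.0002,-0.009],"roll": 0}]'

```text
t: 10.9
tool_pos: [0.439, -0.2996, 0.1118]
tcp_rot: [[0.966, -0.033, -0.257], [0.257, 0.023, 0.966], [-0.026, -0.999, 0.03]]
wrist_force: [-0.3, -0.1, -1.1]
gripper_width: 0.091
```

```bash
python3 pos.py; python3 - <<'E'
from h import *
wshot('w9'); crop("pics/w9.png","pics/w9c.png",200,90,110,130,5)
E
```

```text
t 10.9 tool [ 0.439  -0.2996  0.1118] bottom [ 0.4379 -0.3026  0.0309] up [0.0164 0.0303 0.9994] yaw 14.964559118095735 F [-0.3248 -0.094  -1.0878]
need d [0.0007 0.0016] z to floor -0.020879058480728123 dyaw -0.11455911809573571
in stand frame dx,dy 0.0010471271167159664 0.0013537927524677176
t 10.9 [ 0.43904399 -0.2996445   0.11177344] 14.917520122063806 0.0910678554050457
```

View pics/w9c.png

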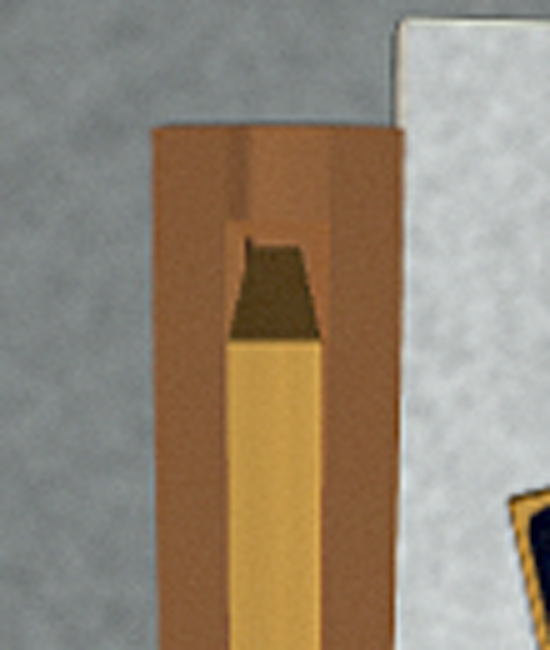

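Emit:
jog_arm --motion '[{"offset": [-0.0002,0.0005,-0.008],"roll": 0},{"offset": [-0.0003,0.0003,-0.006],"roll": 0}]'

```text
t: 11.15
tool_pos: [0.4386, -0.299, 0.0957]
tcp_rot: [[0.966, -0.033, -0.257], [0.257, 0.022, 0.966], [-0.026, -0.999, 0.03]]
wrist_force: [-1.8, -5.9, 21.4]
gripper_width: 0.087
```

```bash
python3 pos.py
```

```text
t 11.15 tool [ 0.4386 -0.299   0.0957] bottom [ 0.4375 -0.302   0.0148] up [0.0165 0.0305 0.9994] yaw 14.966799665731495 F [-1.7671 -5.8528 21.4269]
need d [0.0011 0.001 ] z to floor -0.004843277926246831 dyaw -0.11679966573149514
in stand frame dx,dy 0.0013490554334395224 0.0006581070262257974
```

The upward force is 21 N at TCP z = 0.0957, the same height as in the rack, so the board is on the slot's floor. I'll release it.

Emit:
jog_arm --motion '[{"offset": [0,0,0],"roll": 0},{"offset": [0,0,0],"roll": 0},{"offset": [0,0,0],"roll": 0},{"offset": [0,0,0],"roll": 0}]' --grip 0.6

```text
t: 11.55
tool_pos: [0.4383, -0.2988, 0.0946]
tcp_rot: [[0.966, -0.034, -0.257], [0.257, 0.023, 0.966], [-0.027, -0.999, 0.031]]
wrist_force: [-0.4, 1.1, 1.1]
gripper_width: 0.387
```

Emit:
jog_arm --motion '[{"offset": [0,0,0.015],"roll": 0},{"offset": [0,0,0.02],"roll": 0},{"offset": [0,0,0.03],"roll": 0},{"offset": [0,0,0.03],"roll": 0},{"offset": [0,0,0.03],"roll": 0},{"offset": [0,0,0.02],"roll": 0},{"offset": [0,0,0.0],"roll": 0}]'

```text
t: 12.25
tool_pos: [0.4361, -0.2967, 0.2443]
tcp_rot: [[0.966, -0.037, -0.257], [0.258, 0.026, 0.966], [-0.029, -0.999, 0.034]]
wrist_force: [0.8, -0.7, -0.8]
gripper_width: 0.4
```

```bash
python3 - <<'E'
from h import *
wshot('w10')
im=cams.get_image("scene"); cv2.imwrite("pics/s10.png",cv2.cvtColor(im,cv2.COLOR_RGB2BGR)); crop("pics/s10.png","pics/s10c.png",120,80,100,110,5)
E
```

```text
t 12.25 [ 0.43614091 -0.29668439  0.24429649] 14.934586914002447 0.40016221048294986
```

View pics/w10.png

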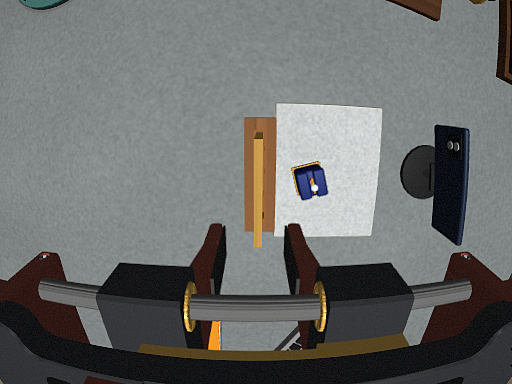

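View pics/s10c.png

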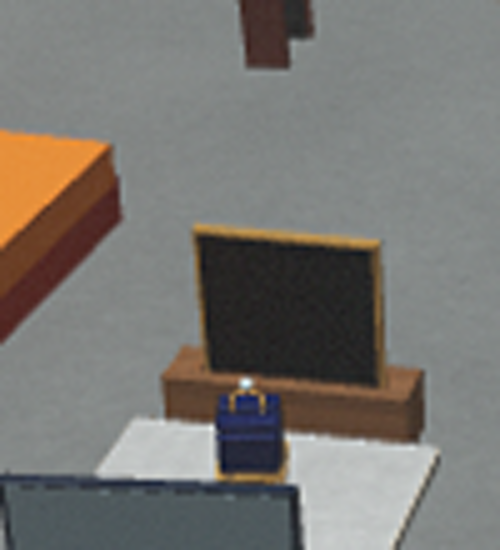

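The board stands in the slot, let go. I'll check its seat numerically and measure the ring again.

```bash
python3 - <<'E'
from h import *
crop("pics/w10.png","pics/w10c.png",235,110,100,145,4)
E
```

```text
(no output)
```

View pics/w10c.png

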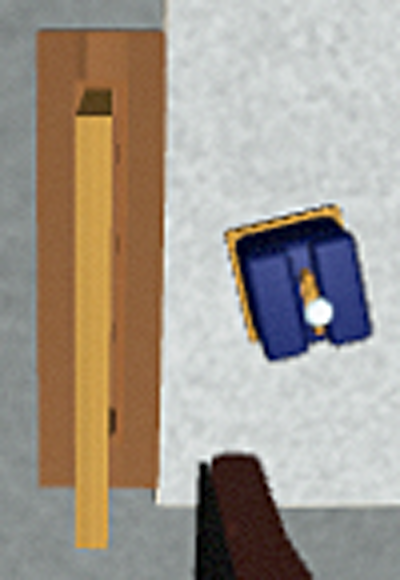

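```bash
python3 - <<'E'
from m2 import *
f=lambda x,y,z:wat_z("w10",235+x/4,110+y/4,z)
c,s=np.cos(.259),np.sin(.259); o=np.array([.4386,-.301])
def fr(P): d=P[:2]-o; return np.array([c*d[0]+s*d[1],-s*d[0]+c*d[1]])*1000
P=[(75,115),(112,115),(77,548),(108,548)]
for z in(.13,.135): 
  q=[fr(f(*p,z)) for p in P]; print(z,[x.round(1) for x in q],"len",q[0][1]-q[2][1],np.mean(q,0))
print("block",fr(f(37,30,.04)),fr(f(165,30,.04)),fr(f(37,487,.04)),fr(f(158,488,.04)))
print("ring",f(319,312,.067),fr(f(319,312,.067)))
# scene board base corners
for x,y,z in [(193,228,.13),(380,242,.13)]:
  print("scene",fr(at_z("scene",120+x/5,80+y/5,z)))
E
```

```text
0.13 [array([-5.6, 55.9]), array([ 3.1, 56. ]), array([ -4.9, -55.4]), array([  3.2, -55.3])] len 111.308849516264 [-1.0698  0.3146]
0.135 [array([-5.5, 56.4]), array([ 3.1, 56.4]), array([ -4.8, -53. ]), array([  3.2, -52.9])] len 109.3238041547227 [-0.9945  1.7355]
block [-20.2288  74.765 ] [19.271  74.9996] [-21.051  -76.1737] [ 19.7535 -76.0153]
ring [ 0.5042 -0.2913  0.067 ] [65.8613 -7.4094]
scene [  1.5597 -51.3054]
scene [-2.0302 59.3323]
```

The board is home, centred to about 1 mm. The ring is at about (0.504, -0.2905). Next is the light.

Emit:
jog_arm --motion '[{"offset": [0,0.03,0],"roll": -3},{"offset": [0,0.048,0],"roll": -3},{"offset": [0,0.048,0],"roll": -3},{"offset": [0,0.048,0],"roll": -3},{"offset": [0,0.048,0],"roll": -3},{"offset": [0,0.048,0],"roll": -3},{"offset": [0,0.048,0],"roll": -3},{"offset": [0,0.048,0],"roll": 0}]' --grip 0.45

```text
t: 13.15
tool_pos: [0.4259, 0.0789, 0.2277]
tcp_rot: [[0.99, -0.044, 0.135], [-0.132, 0.049, 0.99], [-0.05, -0.998, 0.043]]
wrist_force: [1.1, -0.7, 0.2]
gripper_width: 0.552
```

Emit:
jog_arm --motion '[{"offset": [0,0.048,0],"roll": 0},{"offset": [0,0.048,0],"roll": 0},{"offset": [0,0.048,0],"roll": 0},{"offset": [0,0.03,0],"roll": 0},{"offset": [0,0.01,0],"roll": 0},{"offset": [0,0,0],"roll": 0}]'

```text
t: 13.75
tool_pos: [0.4168, 0.2736, 0.2172]
tcp_rot: [[0.99, -0.061, 0.129], [-0.126, 0.045, 0.991], [-0.066, -0.997, 0.037]]
wrist_force: [0.5, -0.6, -0.2]
gripper_width: 0.55
```

```bash
python3 - <<'E'
from h import *
wshot('w11'); print(telemetry.state()['tcp_rot'])
E
```

```text
t 13.75 [0.41681015 0.27360581 0.21722225] -7.2810750197858045 0.5498616503500318
[[ 0.98964614 -0.06108294  0.12988224]
 [-0.12730411  0.04437366  0.99087065]
 [-0.06628864 -0.99714585  0.03613811]]
```

View pics/w11.png

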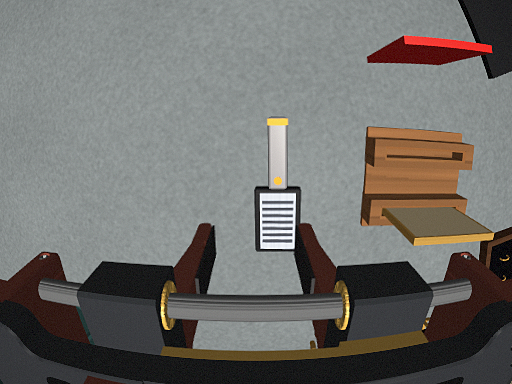

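The opening is 0.55 and the light is clearly in view, with the handle at about (278,150). The hand has drifted 4° off vertical, so I'll test which moves change the tilt before grasping.

Emit:
jog_arm --motion '[{"offset": [0,0,0],"roll": 0},{"offset": [0,0,0],"roll": 0},{"offset": [0,0,0],"roll": 0},{"offset": [0,0,0],"roll": 0},{"offset": [0,0,0],"roll": 0},{"offset": [0,0,0],"roll": 0}]'

```text
t: 14.4
tool_pos: [0.417, 0.2668, 0.2164]
tcp_rot: [[0.989, -0.062, 0.137], [-0.134, 0.042, 0.99], [-0.068, -0.997, 0.034]]
wrist_force: [0.6, -0.1, 0.8]
gripper_width: 0.553
```

Emit:
jog_arm --motion '[{"offset": [0.004,0,0],"roll": 0},{"offset": [0.004,0,0],"roll": 0},{"offset": [0.004,0,0],"roll": 0},{"offset": [0.004,0,0],"roll": 0}]'

```text
t: 14.8
tool_pos: [0.4342, 0.2668, 0.2167]
tcp_rot: [[0.989, -0.062, 0.137], [-0.134, 0.043, 0.99], [-0.067, -0.997, 0.034]]
wrist_force: [0.3, -0.8, 0.6]
gripper_width: 0.551
```

Emit:
jog_arm --motion '[{"offset": [0,0,0],"roll": 6},{"offset": [0,0,0],"roll": 6},{"offset": [0,0,0],"roll": 6},{"offset": [0,0,0],"roll": 6},{"offset": [0,0,0],"roll": 0}]'

```text
t: 15.3
tool_pos: [0.4369, 0.2672, 0.2165]
tcp_rot: [[0.953, -0.073, -0.293], [0.294, 0.013, 0.956], [-0.066, -0.997, 0.034]]
wrist_force: [-0.7, 0.4, 0.6]
gripper_width: 0.552
```

Emit:
jog_arm --motion '[{"offset": [0,0,0],"roll": -6},{"offset": [0,0,0],"roll": -6},{"offset": [0,0,0],"roll": -6},{"offset": [0,0,0],"roll": -6},{"offset": [0,0,0],"roll": 0}]'

```text
t: 15.8
tool_pos: [0.438, 0.2676, 0.2162]
tcp_rot: [[0.987, -0.061, 0.151], [-0.149, 0.044, 0.988], [-0.067, -0.997, 0.034]]
wrist_force: [0.3, -0.8, 0.4]
gripper_width: 0.548
```

Emit:
jog_arm --motion '[{"offset": [0,-0.04,0],"roll": 0},{"offset": [0,-0.04,0],"roll": 0},{"offset": [0,-0.04,0],"roll": 0},{"offset": [0,0,0],"roll": 0}]'

```text
t: 16.2
tool_pos: [0.439, 0.1453, 0.2163]
tcp_rot: [[0.988, -0.059, 0.143], [-0.141, 0.044, 0.989], [-0.065, -0.997, 0.035]]
wrist_force: [-1.6, -0.1, -0.6]
gripper_width: 0.551
```

Emit:
jog_arm --motion '[{"offset": [0,0.015,0],"roll": 0},{"offset": [0,0.015,0],"roll": 0},{"offset": [0,0.015,0],"roll": 0},{"offset": [0,0.015,0],"roll": 0},{"offset": [0,0.015,0],"roll": 0},{"offset": [0,0.015,0],"roll": 0},{"offset": [0,0.015,0],"roll": 0}]'

```text
t: 16.9
tool_pos: [0.4386, 0.2649, 0.2168]
tcp_rot: [[0.988, -0.059, 0.14], [-0.138, 0.049, 0.989], [-0.065, -0.997, 0.04]]
wrist_force: [0.4, -1.0, 0.3]
gripper_width: 0.547
```

Emit:
jog_arm --motion '[{"offset": [0,-0.048,0],"roll": 6},{"offset": [0,-0.048,0],"roll": 6},{"offset": [0,-0.048,0],"roll": 6},{"offset": [0,-0.048,0],"roll": 6},{"offset": [0,0,0],"roll": 0}]'

```text
t: 17.4
tool_pos: [0.4395, 0.0843, 0.2172]
tcp_rot: [[0.948, -0.072, -0.311], [0.314, 0.025, 0.949], [-0.061, -0.997, 0.046]]
wrist_force: [0.0, 0.5, 0.5]
gripper_width: 0.551
```

Emit:
jog_arm --motion '[{"offset": [0,0.048,0],"roll": 0},{"offset": [0,0.048,0],"roll": 0},{"offset": [0,0.048,0],"roll": 0},{"offset": [0,0.048,0],"roll": 0},{"offset": [0,0,0],"roll": 0}]'

```text
t: 17.9
tool_pos: [0.4396, 0.2911, 0.218]
tcp_rot: [[0.951, -0.069, -0.303], [0.305, 0.032, 0.952], [-0.056, -0.997, 0.051]]
wrist_force: [-1.0, -0.7, 0.5]
gripper_width: 0.552
```

Fast descents tip the tool outward, so I'll turn the hand until its tilt points inward and then use vertical moves to cancel it.

Emit:
jog_arm --motion '[{"offset": [0,0,0],"roll": 8},{"offset": [0,0,0],"roll": 8},{"offset": [0,0,0],"roll": 8},{"offset": [0,0,0],"roll": 8},{"offset": [0,0,0],"roll": 8},{"offset": [0,0,0],"roll": 8},{"offset": [0,0,0],"roll": 8},{"offset": [0,0,0],"roll": 0}]'

```text
t: 18.7
tool_pos: [0.4316, 0.3068, 0.2165]
tcp_rot: [[0.232, -0.069, -0.97], [0.971, -0.042, 0.235], [-0.057, -0.997, 0.057]]
wrist_force: [0.4, -0.3, -0.2]
gripper_width: 0.552
```

Emit:
jog_arm --motion '[{"offset": [0,0,-0.04],"roll": 0},{"offset": [0,0,-0.04],"roll": 0},{"offset": [0,0,-0.04],"roll": 0},{"offset": [0,0,0],"roll": 0}]'

```text
t: 19.1
tool_pos: [0.4314, 0.312, 0.0954]
tcp_rot: [[0.246, -0.063, -0.967], [0.968, -0.037, 0.249], [-0.051, -0.997, 0.052]]
wrist_force: [-0.7, -0.9, 0.2]
gripper_width: 0.549
```

Emit:
jog_arm --motion '[{"offset": [0,0,0.02],"roll": 0},{"offset": [0,0,0.02],"roll": 0},{"offset": [0,0,0.02],"roll": 0},{"offset": [0,0,0.02],"roll": 0},{"offset": [0,0,0.02],"roll": 0},{"offset": [0,0,0.02],"roll": 0},{"offset": [0,0,0],"roll": 0}]'

```text
t: 19.8
tool_pos: [0.4301, 0.3165, 0.2298]
tcp_rot: [[0.265, -0.061, -0.962], [0.963, -0.033, 0.267], [-0.048, -0.998, 0.05]]
wrist_force: [0.6, 0.2, 0.9]
gripper_width: 0.549
```

The drift is small and slow to undo. The 2.8° left in the jaw plane is well inside the limit, so I'll go on with the grasp.

Emit:
jog_arm --motion '[{"offset": [0,0,0],"roll": -8},{"offset": [0,0,0],"roll": -8},{"offset": [0,0,0],"roll": -8},{"offset": [0,0,0],"roll": -8},{"offset": [0,0,0],"roll": -8},{"offset": [0,0,0],"roll": -8},{"offset": [0,0,0],"roll": -8},{"offset": [0,0,0],"roll": -8}]'

```text
t: 20.6
tool_pos: [0.428, 0.3194, 0.2338]
tcp_rot: [[0.991, -0.051, -0.125], [0.128, 0.043, 0.991], [-0.045, -0.998, 0.049]]
wrist_force: [0.2, 0.1, 0.2]
gripper_width: 0.553
```

Emit:
jog_arm --motion '[{"offset": [0,0,0],"roll": -8},{"offset": [0.0,-0.02,-0.02],"roll": -5},{"offset": [0,-0.01,-0.02],"roll": 0},{"offset": [0,0,0],"roll": 0}]'

```text
t: 21.0
tool_pos: [0.4269, 0.2899, 0.1943]
tcp_rot: [[0.992, -0.039, 0.121], [-0.119, 0.056, 0.991], [-0.045, -0.998, 0.051]]
wrist_force: [-0.9, -0.6, -0.1]
gripper_width: 0.546
```

```bash
python3 - <<'E'
from h import *
wshot('w12'); print(telemetry.state()['tcp_rot'])
crop("pics/w12.png","pics/w12c.png",200,60,130,200,3)
E
```

```text
t 21.0 [0.42686341 0.28994336 0.19428053] -6.829676610817508 0.5464502286078682
[[ 0.99201138 -0.0368885   0.12063443]
 [-0.11842921  0.05704971  0.99132228]
 [-0.04345055 -0.99768962  0.05222528]]
```

View pics/w12.png

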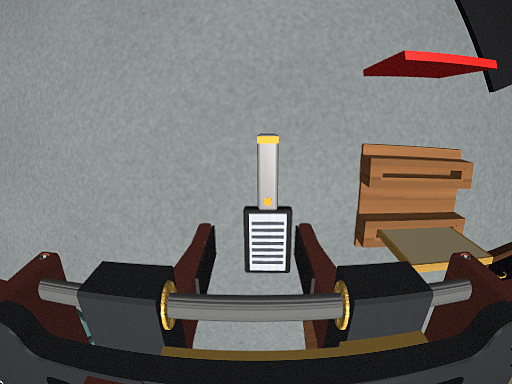

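```bash
python3 - <<'E'
from h import *
crop("pics/w12.png","pics/w12c.png",225,125,85,155,4)
E
```

```text
(no output)
```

View pics/w12c.png

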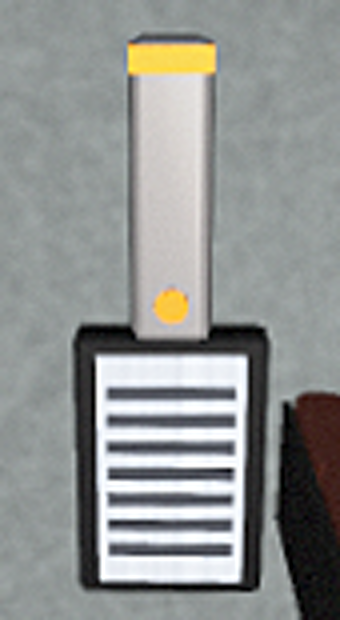

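```bash
python3 - <<'E'
from m2 import *
M=[[0,.03,.016],[0,-.03,.016],[.09,.03,.016],[.09,-.03,.016],[-.09,.012,.024],[-.09,-.012,.024]]
p,r=run([("w12",M,off([[268,327],[77,327],[258,588],[83,588],[215,44],[128,42]],225,125,4))],[.43,.25,-1.67]); print(p,np.degrees(p[2]));print(r)
g=p[:2]-.04*np.array([np.cos(p[2]),np.sin(p[2])]); print("grip",g,"tool",telemetry.state()['tool_pos'])
E
```

```text
[ 0.4307  0.2544 -1.6784] -96.16786878013245
[[ 0.6489  1.0681]
 [-0.8309  1.0034]
 [ 0.8597  0.5554]
 [-0.7132  0.3379]
 [-0.2446 -2.5216]
 [ 0.2652 -1.9643]]
grip [0.435  0.2941] tool [0.4277 0.2908 0.1955]
```

Emit:
jog_arm --motion '[{"offset": [0.007,0.001,-0.02],"roll": 0.6},{"offset": [0,0,-0.03],"roll": 0},{"offset": [0,0,-0.03],"roll": 0},{"offset": [0,0,-0.03],"roll": 0},{"offset": [0,0,-0.02],"roll": 0},{"offset": [0,0,0],"roll": 0}]'

```text
t: 21.65
tool_pos: [0.4412, 0.299, 0.0695]
tcp_rot: [[0.993, -0.025, 0.112], [-0.11, 0.065, 0.992], [-0.032, -0.998, 0.062]]
wrist_force: [-0.4, -0.3, 0.0]
gripper_width: 0.55
```

Emit:
jog_arm --motion '[{"offset": [-0.005,-0.005,-0.01],"roll": 0},{"offset": [-0.002,-0.002,-0.02],"roll": 0},{"offset": [-0.001,-0.001,-0.015],"roll": 0},{"offset": [0,0,0],"roll": 0}]'

```text
t: 22.05
tool_pos: [0.4362, 0.2935, 0.0276]
tcp_rot: [[0.994, -0.017, 0.111], [-0.11, 0.069, 0.992], [-0.025, -0.997, 0.067]]
wrist_force: [-0.7, -0.5, 0.2]
gripper_width: 0.55
```

Emit:
jog_arm --motion '[{"offset": [-0.001,0,-0.012],"roll": 0},{"offset": [-0.0005,0,-0.007],"roll": 0},{"offset": [0,0,0],"roll": 0}]'

```text
t: 22.35
tool_pos: [0.4365, 0.2946, 0.0099]
tcp_rot: [[0.994, -0.013, 0.111], [-0.11, 0.071, 0.991], [-0.021, -0.997, 0.069]]
wrist_force: [0.0, 0.3, -0.2]
gripper_width: 0.552
```

```bash
python3 - <<'E'
from h import *
wshot('w13')
E
```

```text
t 22.35 [0.43649624 0.29457363 0.00986588] -6.300868111722221 0.5515194693813854
```

View pics/w13.png

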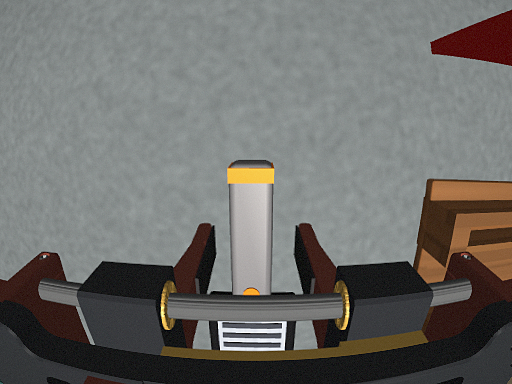

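Emit:
jog_arm --motion '[{"offset": [0,0,-0.004],"roll": 0},{"offset": [0,0,0],"roll": 0},{"offset": [0,0,0],"roll": 0},{"offset": [0,0,0],"roll": 0},{"offset": [0,0,0],"roll": 0},{"offset": [0,0,0],"roll": 0}]' --grip 1 --grip_force 40

```text
t: 23.0
tool_pos: [0.437, 0.295, 0.0068]
tcp_rot: [[0.994, -0.012, 0.111], [-0.11, 0.072, 0.991], [-0.02, -0.997, 0.07]]
wrist_force: [-0.3, -0.2, -1.3]
gripper_width: 0.269
```

Emit:
jog_arm --motion '[{"offset": [0,0,0.01],"roll": 0},{"offset": [0,0,0.02],"roll": 0},{"offset": [0,0,0.03],"roll": 0},{"offset": [0,0,0.03],"roll": 0},{"offset": [0,0,0.03],"roll": 0},{"offset": [0,0,0.03],"roll": 0},{"offset": [0,0,0.03],"roll": 0},{"offset": [0,0,0.03],"roll": 0}]'

```text
t: 23.8
tool_pos: [0.432, 0.292, 0.2244]
tcp_rot: [[0.994, -0.019, 0.112], [-0.11, 0.067, 0.992], [-0.027, -0.998, 0.064]]
wrist_force: [1.4, -0.5, -1.3]
gripper_width: 0.268
```

```bash
python3 - <<'E'
from h import *
wshot('w14')
im=cams.get_image("scene"); cv2.imwrite("pics/s14.png",cv2.cvtColor(im,cv2.COLOR_RGB2BGR)); crop("pics/s14.png","pics/s14c.png",300,60,140,150,4)
E
```

```text
t 23.8 [0.43198055 0.29199583 0.22443185] -6.337284795396948 0.2684396674790248
```

View pics/w14.png

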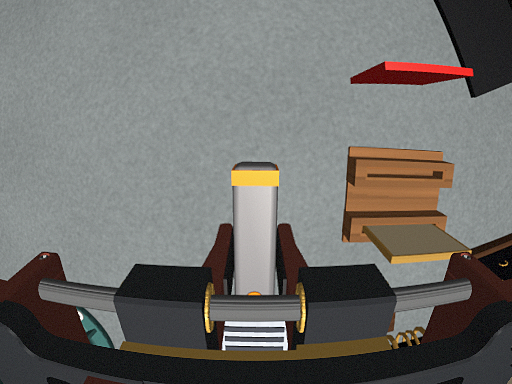

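View pics/s14c.png

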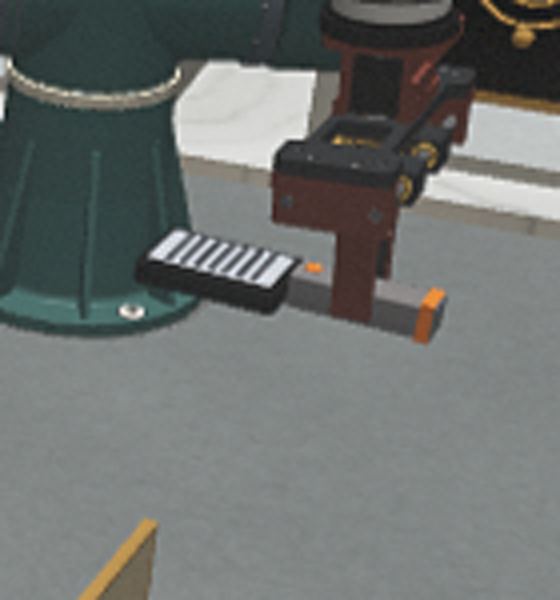

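Emit:
jog_arm --motion '[{"offset": [0.002,-0.02,0.002],"roll": 0},{"offset": [0.004,-0.035,0.002],"roll": 2},{"offset": [0.004,-0.035,0.002],"roll": 2},{"offset": [0.004,-0.035,0.002],"roll": 2},{"offset": [0.004,-0.035,0.002],"roll": 2},{"offset": [0.004,-0.035,0.002],"roll": 2},{"offset": [0.004,-0.035,0.002],"roll": 2},{"offset": [0.004,-0.035,0.002],"roll": 2}]'

```text
t: 24.7
tool_pos: [0.4592, 0.0224, 0.2406]
tcp_rot: [[0.988, -0.035, -0.148], [0.15, 0.066, 0.986], [-0.024, -0.997, 0.071]]
wrist_force: [1.2, -0.5, -2.2]
gripper_width: 0.271
```

Emit:
jog_arm --motion '[{"offset": [0.004,-0.035,0.002],"roll": 2},{"offset": [0.004,-0.035,0.002],"roll": 2},{"offset": [0.004,-0.035,0.002],"roll": 2},{"offset": [0.004,-0.035,0.002],"roll": 2},{"offset": [0.004,-0.035,0.002],"roll": 0},{"offset": [0.004,-0.02,0.0],"roll": 0},{"offset": [0,-0.01,0.0],"roll": 0},{"offset": [0,0,0.0],"roll": 0}]'

```text
t: 25.5
tool_pos: [0.4774, -0.1939, 0.2449]
tcp_rot: [[0.957, -0.053, -0.285], [0.288, 0.063, 0.956], [-0.033, -0.997, 0.076]]
wrist_force: [0.0, 0.6, -1.8]
gripper_width: 0.27
```

```bash
cat > lp.py <<'E'
from m2 import *
Rg=np.array([[0.994,-0.012,0.111],[-0.11,0.072,0.991],[-0.02,-0.997,0.07]]); tg=np.array([.437,.295,.0068])
u,_,v=np.linalg.svd(Rg); Rg=u@v
a=np.radians(-96.17); L0=np.array([[np.cos(a),-np.sin(a),0],[np.sin(a),np.cos(a),0],[0,0,1]])
F0=np.array([.4307,.254,0])+.045*L0[:,0]
FT=Rg.T@(F0-tg); FT[0]*=.3; LT=Rg.T@L0
RING=np.array([.504,-.2905,.069])
def rep():
    s=telemetry.state(); R=s['tcp_rot']; f=R@FT+s['tool_pos']; L=R@LT
    print("t",s['t'],"tool",s['tool_pos'],"face",f,"lampz",L[:,2],"yaw",np.degrees(np.arctan2(L[1,0],L[0,0])),"F",s['wrist_force'],"w",s['gripper_width'])
    print("need",RING+[0,0,.03]-f,"dyaw",-75.15-np.degrees(np.arctan2(L[1,0],L[0,0])))
if __name__=="__main__": print(FT); rep()
E
python3 lp.py
```

```text
[-0.0005  0.0008 -0.0867]
t 25.5 tool [ 0.4774 -0.1939  0.2449] face [ 0.5016 -0.2769  0.2376] lampz [ 0.0139 -0.0017  0.9999] yaw -73.14595229080379 F [ 0.0401  0.5798 -1.8454] w 0.2695782184457088
need [ 0.0024 -0.0136 -0.1386] dyaw -2.0040477091962146
```

Emit:
jog_arm --motion '[{"offset": [0.001,-0.008,-0.01],"roll": -2},{"offset": [0,-0.006,-0.02],"roll": 0},{"offset": [0,0,-0.025],"roll": 0},{"offset": [0,0,-0.02],"roll": 0},{"offset": [0,0,-0.01],"roll": 0},{"offset": [0,0,0],"roll": 0}]'

```text
t: 26.1
tool_pos: [0.4762, -0.2027, 0.1541]
tcp_rot: [[0.968, -0.053, -0.246], [0.25, 0.068, 0.966], [-0.034, -0.996, 0.079]]
wrist_force: [-0.6, -0.4, -0.6]
gripper_width: 0.273
```

```bash
python3 lp.py; python3 - <<'E'
from h import *
for n in("scene","top"):
    im=cams.get_image(n); cv2.imwrite(f"pics/{n}15.png",cv2.cvtColor(im,cv2.COLOR_RGB2BGR))
crop("pics/scene15.png","pics/s15c.png",110,80,120,110,6); crop("pics/top15.png","pics/t15c.png",270,120,160,150,4)
E
```

```text
[-0.0005  0.0008 -0.0867]
t 26.1 tool [ 0.4762 -0.2027  0.1541] face [ 0.4971 -0.2865  0.1465] lampz [ 0.0162 -0.0052  0.9999] yaw -75.40511599721498 F [-0.6208 -0.4194 -0.6197] w 0.27283725855471364
need [ 0.0069 -0.004  -0.0475] dyaw 0.2551159972149719
```

View pics/s15c.png

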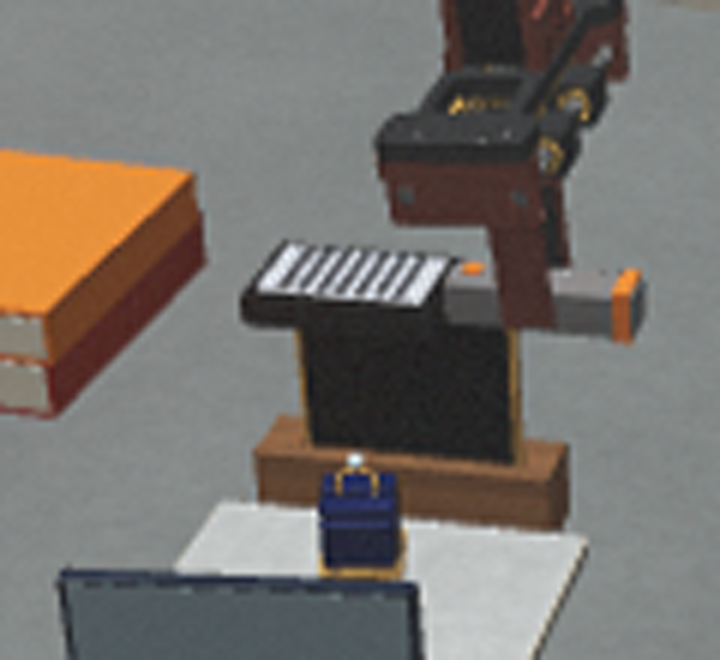

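View pics/t15c.png

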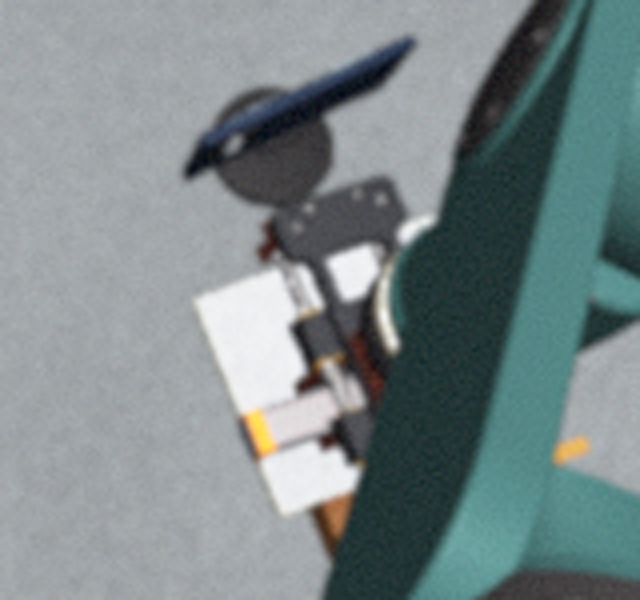

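```bash
python3 - <<'E'
from lp import *
s=telemetry.state(); R=s['tcp_rot']; f=R@FT+s['tool_pos']; L=R@LT
M=np.array([[-.045,.03,.016],[-.045,-.03,.016],[.045,.03,.016],[.045,-.03,.016],[.045,.03,0],[-.045,.03,0],[-.135,.012,.024],[-.135,.012,0]])
P=f+M@L.T; q=proj("scene",P); print(((q-[110,80])*6).round(0).tolist())
print("ring proj",((proj("scene",[RING])-[110,80])*6).round(0), "ring observed ~ (355,460)")
px=off([[455,258],[430,307],[290,240],[243,292]],110,80,6)
# fit translation of lamp to scene px (xy at given z)
E
```

```text
[[424.0, 307.0], [460.0, 250.0], [231.0, 291.0], [274.0, 234.0], [235.0, 322.0], [426.0, 339.0], [628.0, 290.0], [630.0, 338.0]]
ring proj [[350. 456.]] ring observed ~ (355,460)
```

The model and the scene view agree to about 1 mm relative to the ring. Final approach.

Emit:
jog_arm --motion '[{"offset": [0.004,-0.002,-0.008],"roll": 0.2},{"offset": [0.002,-0.001,-0.012],"roll": 0},{"offset": [0.0,0,-0.012],"roll": 0},{"offset": [0,0,-0.006],"roll": 0},{"offset": [0,0,0],"roll": 0}]'

```text
t: 26.7
tool_pos: [0.486, -0.2077, 0.1169]
tcp_rot: [[0.967, -0.046, -0.251], [0.253, 0.064, 0.965], [-0.028, -0.997, 0.073]]
wrist_force: [0.5, -0.4, -1.4]
gripper_width: 0.271
```

```bash
python3 lp.py
```

```text
[-0.0005  0.0008 -0.0867]
t 26.7 tool [ 0.486  -0.2077  0.1169] face [ 0.5073 -0.2914  0.1098] lampz [ 0.009  -0.0007  1.    ] yaw -75.17451362658386 F [ 0.5171 -0.3576 -1.4006] w 0.27115011468143885
need [-0.0033  0.0009 -0.0108] dyaw 0.02451362658385392
```

Emit:
jog_arm --motion '[{"offset": [-0.003,0.001,-0.005],"roll": 0},{"offset": [-0.001,0,-0.005],"roll": 0},{"offset": [0,0,0],"roll": 0},{"offset": [0,0,0],"roll": 0},{"offset": [0,0,0],"roll": 0}]'

```text
t: 27.2
tool_pos: [0.4814, -0.2067, 0.1061]
tcp_rot: [[0.967, -0.046, -0.25], [0.253, 0.064, 0.965], [-0.029, -0.997, 0.073]]
wrist_force: [-1.2, 1.1, -1.5]
gripper_width: 0.268
```

```bash
python3 lp.py; python3 - <<'E'
from h import *
im=cams.get_image("scene"); cv2.imwrite("pics/s16.png",cv2.cvtColor(im,cv2.COLOR_RGB2BGR))
crop("pics/s16.png","pics/s16c.png",110,80,120,110,6)
E
```

```text
[-0.0005  0.0008 -0.0867]
t 27.2 tool [ 0.4814 -0.2067  0.1061] face [ 0.5027 -0.2904  0.099 ] lampz [ 0.0092 -0.0008  1.    ] yaw -75.19742595254324 F [-1.1762  1.1439 -1.4724] w 0.2682026955643155
need [ 0.0013 -0.0001 -0.    ] dyaw 0.047425952543235894
```

View pics/s16c.png

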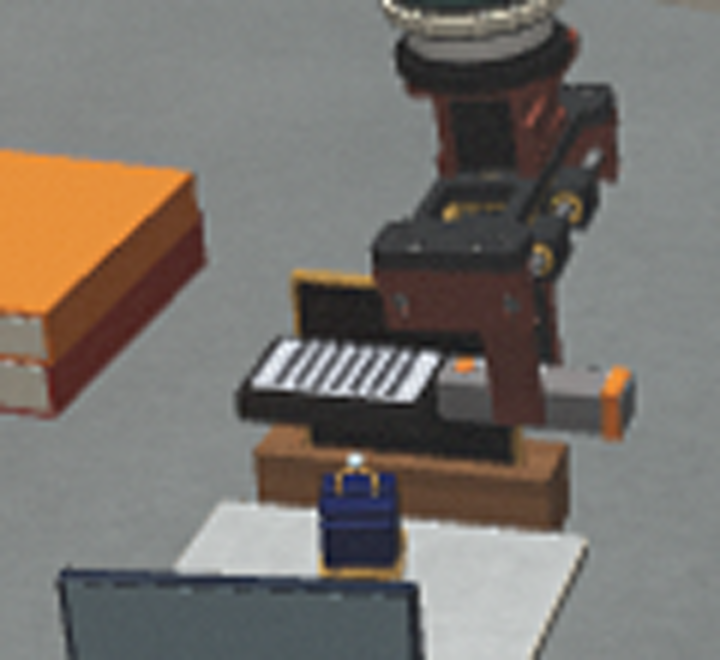

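```bash
python3 - <<'E'
from lp import *
s=telemetry.state(); R=s['tcp_rot']; f=R@FT+s['tool_pos']; L=R@LT; print(s['t'],s['tool_pos'],s['joint_vel'])
M=np.array([[-.045,.03,.016],[-.045,-.03,.016],[.045,.03,.016],[.045,-.03,.016],[.045,.03,0],[-.135,.012,.024]])
obs=np.array([[425,403],[445,353],[243,393],[280,338],[240,415],[608,385]])
q=(proj("scene",f+M@L.T)-[110,80])*6; print((obs-q).round(1).tolist(), "ring", ([355,460]-(proj("scene",[RING])-[110,80])*6).round(1))
E
```

```text
27.25 [ 0.4815 -0.2066  0.1061] [-0.0525  0.0341 -0.1176 -0.1058 -0.0388 -0.0172]
[[5.7, -4.1], [-10.1, 5.2], [13.3, 3.4], [7.9, 6.7], [6.9, -5.2], [-12.5, -5.9]] ring [[5.3 4.1]]
```

The light is still, level and centred to within about 2 mm, with the board standing behind it. I'll hand it in.

```bash
python3 - <<'E'
from rig import robot,telemetry
print(robot.finish_job()); s=telemetry.state(); print(s['t'],s['tool_pos'],s['gripper_width'])
E
```

```text
the job is handed in; nothing more can be done
None
the job is handed in; nothing more can be done
```

The job is handed in, at about 27 s of the 72 s allowed. The system gives no verdict, so what follows is from my own measurements.

- **Black board:** I took it from the rack and lowered it into the photo stand's slot until it pressed on the floor with about 21 N. It was then at the same height as in the rack. After letting go, the wrist view put its centre within about 1 mm of the slot's centre, and the scene view showed it upright.
- **Hand light:** I gripped it by the handle and carried it over the bangle stand's line with its underside about 0.22–0.24 m up. By my hand model, the lit face is 1.3 mm from the stone's centre and 30 mm above it, tilted about 0.5° and within 0.1° of the slot's direction. The arm was still at hand-in, and the wrist force was 2 N or less, which is roughly the light's own weight.
- **Where checks disagreed:**
  - The scene camera sits a few millimetres off the wrist camera throughout. It agrees on the light's position over the ring to about 2 mm.
  - The hand drifted up to about 4° off vertical during fast moves. I reduced this before gripping the light.
- **Not checked separately:** I saw no sign that the ring, cream board, bangle stand or phone had moved, but I did not measure them again at the end.

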